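# Stack and clamp the test sieves on the bench sieve shaker

## Robot

A 6-joint arm with a two-finger parallel gripper is mounted at the origin on a cart in front of the work surface, level with it; the furniture and walls round the work are solid. World frame = base frame: x ahead of the robot, y to its left, z up, the work surface at z = 0. Lengths are in m, angles in degrees, forces in N, time in s.
With the tool pointing down it reaches from about 0.325 to 0.85 m from the base axis. Payload 15.5 kg.
Tool frame: the origin (TCP) lies at the very end of the fingers, on their centre line; the grasp point (between the pads) lies arm.grip_depth behind it (arm.grip_depth is the distance from the TCP to the grasp point, in m); z points along the fingers, y is the direction in which the jaws open and shut (so a half turn about z gives the same grasp; the last joint's range is limited). The gripper opens to 91 mm and grips with 3 to 60 N. Pads are 32 mm wide; open, the fingers measure 118 mm over their backs; the gripper's body (76 mm by 178 mm) begins 60 mm behind the grasp point.
Start: joints at [65.69, 28.281, 77.091, -0, 74.628, -5.472], TCP at [0.202, 0.592, 0.214] pointing down, gripper open.
Joint ranges: [-166.48, 166.48], [-47.26, 123.95], [12.59, 153.08], [-70.14, 250.14], [6.76, 159.57], [-176.63, 176.63]. Speed limits (degrees/s): [108.29, 108.29, 147.25, 172.46, 172.46, 172.46].

## Interface

Orientations are given as a 3x3 rotation matrix whose columns are the frame's x, y, z axes.
In Python, from rig import arm gives the robot as it stands. Calls block until the motion is done:
- arm.move_to(position, orientation): joint-space move of the TCP to a pose.
- arm.move_l(position, orientation=None, feed=0.15): straight line of the TCP; orientation=None keeps the orientation; feed is the mean speed in m/s.
- arm.move_joints(angles): joint-space move.
- arm.grip(opening): finger opening in m; the grip force is fixed at half the most; returns when the fingers have stopped.
- arm.sleep(seconds).
- arm.solve_ik(position, orientation): joint angles nearest the present ones, or None.
- arm.snapshot(name): name is "scene" or "top"; returns the picture (420x560x3 uint8, red, green, blue); there is no depth.
- arm.get_calibration(name): a dict with "intrinsics" (3x3 intrinsics, pixels), "cam_to_world" (4x4, takes a point from camera to world coordinates). Camera axes: x right, y down, z forward; pixel columns grow to the right and rows downward; lengths in m; the calibration is good to about 2 mm. A picture is of the moment at which its call begins. get_calibration takes no time and is no camera call.
A pose or a line that the arm cannot do raises arm.Unreachable and nothing moves.
- arm.sign_off(): hands the job in, once; it reports no verdict.
Readings, each from a call of its own:
- arm.current_t(): time.
- arm.current_joint_positions(): joint angles.
- arm.current_dq(): joint speeds.
- arm.current_tau(): joint torques, N m.
- arm.current_ee_pos(): TCP position.
- arm.current_tool_rot(): TCP orientation.
- arm.current_force(): force on the tool from outside, world axes, zero at the start.
- arm.current_torque(): the same for the moment, N m.
- arm.current_width(): finger opening in m.
Only numpy, scipy, OpenCV 4.12 (cv2) and the standard library are available. Lean on these libraries where they do the work, as an engineer would, in place of code of your own. Each camera call takes 0.05 s, during which the arm holds its last target.

## Task

Make the small sieve shaker ready for a run: lift the lever of the clamping screw to loosen the collar on the column, swing the clamp arm well aside, and stack the receiver pan, every sieve that is out on the bench (finest mesh lowest, coarsest on top) and the lid squarely in the shaker's locating ring. Then swing the arm back over the stack, bring the collar down until the rubber foot rests on the lid, and push the lever fully down again to lock it. Leave the other things on the bench where they are.

Things in the scene. Friction and masses are not known exactly. Their poses are not given: they have to be found in the camera images.
- pan: Receiver pan: steel cup, closed floor, 62 mm outside, 57.4 mm bore, 38 mm high: a chamfered spigot 54.4 mm wide, 6 mm high, then shoulder and wall 32 mm high. The spigot enters the locating ring or any part's rim with 1.5 mm play all round; the shoulder rests on the rim. Its origin is the centre of the underside of the spigot, z up. A part nested on it has its origin 32 mm higher.
- sieve_coarse: Coarse sieve, the tallest frame, wire mesh of 12.5 mm pitch. Same steel frame, bore and spigot as the pan, 40 mm high in all: 6 mm spigot and 34 mm wall. Its origin is the centre of the underside of the spigot, z up. A part nested on it has its origin 34 mm higher. May be absent.
- sieve_medium: Medium sieve, wire mesh of 6 mm pitch. Same frame, 34 mm high in all: 6 mm spigot and 28 mm wall. Its origin is the centre of the underside of the spigot, z up. A part nested on it has its origin 28 mm higher. May be absent.
- sieve_fine: Fine sieve, the lowest frame, wire mesh of 2.5 mm pitch that looks like a grey sheet. Same frame, 28 mm high in all: 6 mm spigot and 22 mm wall. Its origin is the centre of the underside of the spigot, z up. A part nested on it has its origin 22 mm higher. May be absent.
- lid: Lid: solid flat steel disc, 62 mm in diameter, 18 mm high in all: 6 mm spigot as on the sieves, then a rim 12 mm high by which it is grasped; flat top with a fine groove. Its origin is the centre of the underside of the spigot, z up.
- lid_top (a point): Centre of the lid's top face, 18 mm above the lid's origin.
- shaker: Sieve shaker, fixed: grey housing 170 x 300 mm, 45 mm high, turned a little from start to start. Origin on the bench under the centre of the locating ring; x points away from the robot, y along the housing to the column, z up. The steel column (28 mm in diameter, its top 283 mm above the bench) stands at x = 0, y = 130 mm.
- seat (a point): Centre of the locating ring's floor, on top of the housing, 50 mm above the bench. The ring has a 57.4 mm bore, is 7 mm high and 69 mm wide outside; a seated pan has its origin 1 mm above this point.
- clamp_handle (a point): Point to grasp on the black upright handle at the end of the clamp arm: a pin 20 mm in diameter, standing 43 mm above the arm; this point is 23 mm above the arm and 20 mm below the pin's top, 130 mm from the column's axis. The arm is 22 mm wide and runs level from collar to handle.
- foot (a point): Centre of the underside of the rubber foot (40 mm in diameter) below the end of the clamp arm, straight under the handle and 65 mm lower than clamp_handle.
- lever_ball (a point): Centre of the black ball (22 mm in diameter) at the end of the clamping screw's lever, 70 mm from the screw's axis; it moves in an upright plane. Held along the screw's axis it pivots between the fingers as the lever turns; held crosswise it jams.
- screw_axis (a point): Point on the clamping screw's axis, in the plane of the lever ball's travel, on the collar's side away from the arm, 74 mm from the column's axis. Its y runs along the screw, outward from the column; the tight lever lies along its -x; z up. It turns and rises with the collar. The boss round the screw is 26 mm wide; the collar 56 mm wide, 44 mm high.
- collar_lift (a joint): Height of the collar and arm on the column in m, 0 to 0.105, up is positive; the foot's underside is 0.100 m above the bench at 0. With the screw loose it needs about 12 N to raise and 4 N to lower, and stays where it is left.
- collar_swing (a joint): Turn of collar and arm about the column in rad, -0.15 to 1.75, anticlockwise from above: 0 with the foot over the locating ring; grows as the arm swings away from the robot. Well aside is more than 1.0. With the screw loose about 1 N at the handle turns it; it stays where it is left. It turns and rises only with the screw loose.
- clamp_screw (a joint): Turn of the clamping (set) screw by its lever in rad, 0 to 1.45: 0 tight, lever level; grows as the lever is lifted; at 1.45 it points nearly straight up. The collar is free above about 0.6; loose means more than 0.8, locked less than 0.2. The last part before 0 takes up to about 10 N at the ball; the lever stays where it is left.
- weighing_spatula: Steel spatula, 191 x 11 x 4 mm, lying on the bench among the parts; not to be moved. Origin at its middle, underside.
- small_beaker: Small glass beaker, 60 mm wide, 72 mm high, standing behind the parts; not to be moved. Origin at the centre of its underside.
- dropper_bottle: Dropper bottle with red bulb, 30 mm wide, 86 mm high, standing behind the parts; not to be moved. Origin at the centre of its underside.
Mind the look-alikes: they are no part of the job. Leave any yellow look-alike of the sieve_fine alone.

How it is judged (in metres and radians):
On the way, in this order (a step that is already met when the one before it is completed fails the run):
1. the clamping screw is loosened, the collar not having been forced along or round the column before (value of joint clamp_screw above 0.8 rad and distance of foot from where it was at the start of the episode below 0.03 m), for 0.2 s.
2. the clamp arm is swung aside, clear of the seat (value of joint collar_swing above 1 rad), for 0.2 s.
3. the pan is seated flat in the locating ring (horizontal distance between pan and seat below 0.003 m and z of pan in the frame of seat between -0.002 and 0.0035 m and angle between pan's own z axis and vertical below 0.06 rad), for 0.2 s.
4. every sieve on the bench is nested on the pan, finest lowest, coarsest highest (z of sieve_fine in the frame of pan between 0.0295 and 0.0345 m and horizontal distance between sieve_fine and pan below 0.004 m and angle between each of sieve_fine, sieve_medium, sieve_coarse's own z axis and vertical below 0.06 rad and ((z of sieve_medium in the frame of sieve_fine between 0.0195 and 0.0245 m and horizontal distance between sieve_medium and sieve_fine below 0.004 m) or (z of sieve_medium in the frame of pan between 0.0295 and 0.0345 m and horizontal distance between sieve_medium and pan below 0.004 m)) and ((z of sieve_coarse in the frame of sieve_medium between 0.0255 and 0.0305 m and horizontal distance between sieve_coarse and sieve_medium below 0.004 m) or (z of sieve_coarse in the frame of sieve_fine between 0.0195 and 0.0245 m and horizontal distance between sieve_coarse and sieve_fine below 0.004 m) or (z of sieve_coarse in the frame of pan between 0.0295 and 0.0345 m and horizontal distance between sieve_coarse and pan below 0.004 m))), for 0.2 s.
5. the lid is nested on the top sieve (((z of lid in the frame of sieve_coarse between 0.0315 and 0.0365 m and horizontal distance between lid and sieve_coarse below 0.004 m) or (z of lid in the frame of sieve_medium between 0.0255 and 0.0305 m and horizontal distance between lid and sieve_medium below 0.004 m) or (z of lid in the frame of sieve_fine between 0.0195 and 0.0245 m and horizontal distance between lid and sieve_fine below 0.004 m)) and angle between lid's own z axis and vertical below 0.06 rad), for 0.2 s.
6. the clamp arm is back over the stack with its foot down on the lid (horizontal distance between foot and lid_top below 0.012 m and z of foot in the frame of lid_top between -0.008 and 0.003 m), for 0.2 s.
At the end, for the whole second after the job is handed in: Pan seated flat in the locating ring (within 3 mm), every sieve present nested on it, finest lowest, coarsest highest, the lid on top (each centred within 4 mm, flat within 0.06 rad, fully down), foot on the lid (gap under 3 mm, within 12 mm of its centre), clamping screw below 0.2 rad, all at rest (all of step 3 and all of step 4 and all of step 5 and all of step 6 and value of joint clamp_screw below 0.2 rad and linear speed of each of pan, sieve_coarse, sieve_medium, sieve_fine, lid below 0.02 m/s); the robot touches nothing.
It fails at once if the spatula, small beaker or dropper bottle is pushed more than 5 cm away (distance of any of weighing_spatula, small_beaker, dropper_bottle from where it was at the start of the episode above 0.05 m).
Of sieve_coarse, sieve_medium, sieve_fine only 2 to 3 are there at a start; the rules pass over those that are not, and their reading is None.
At some moment in a run one of sieve_coarse, sieve_medium, sieve_fine, lid may be knocked a few centimetres aside while the robot is not near it.
It also fails if it takes over 210 s, if anything falls off the work surface, if the arm or the gripper's body presses on something with over 40 N, if the wrist force passes 120 N, or if a joint passes its speed limit or range.

## Working session

There is one attempt and no reset: what is moved stays moved. The work goes in short steps, each a Python script; the robot and the scene stay as the last script left them, time stands still between calls to the robot, and variables do not carry over. Pictures are saved under pics/ and viewed, and the job is handed in when it is done.

```bash
ls -la; mkdir -p pics; cat > h.py <<'E'
import numpy as np, cv2
from rig import arm
def snap(name,fn=None):
    im=arm.snapshot(name)
    if fn: cv2.imwrite('pics/'+fn+'.png',cv2.cvtColor(im,cv2.COLOR_RGB2BGR))
    return im
def cal(name):
    c=arm.get_calibration(name); return np.array(c['intrinsics']),np.array(c['cam_to_world'])
def ray(name,u,v):
    K,T=cal(name); d=T[:3,:3]@np.linalg.solve(K,[u,v,1.]); return T[:3,3],d/np.linalg.norm(d)
def onplane(name,u,v,z):
    o,d=ray(name,u,v); return o+d*(z-o[2])/d[2]
def proj(name,p):
    K,T=cal(name); c=T[:3,:3].T@(np.array(p,float)-T[:3,3]); q=K@c; return q[:2]/q[2]
def tri(uv1,uv2,n1='scene',n2='top'):
    o1,d1=ray(n1,*uv1); o2,d2=ray(n2,*uv2)
    A=np.stack([d1,-d2],1); s=np.linalg.lstsq(A,o2-o1,rcond=None)[0]
    a,b=o1+s[0]*d1,o2+s[1]*d2; return (a+b)/2,np.linalg.norm(a-b)
def down(yaw): # yaw deg of tool y (jaw) axis in the world
    a=np.radians(yaw); y=np.array([np.cos(a),np.sin(a),0]); z=np.array([0,0,-1.]); return np.stack([np.cross(y,z),y,z],1)
E
python3 - <<'E'
from h import *
np.set_printoptions(precision=4,suppress=True)
for n in('scene','top'):
    im=snap(n,n+'0'); K,T=cal(n); print(n,K,T)
print(arm.grip_depth,arm.current_t(),arm.current_tool_rot(),arm.current_force(),arm.current_width())
E
```

```text
total 12
drwxr-xr-x  3 agent agent 4096 Dec  7 16:14 .
drwxr-xr-x 23 root  root  4096 Dec  7 16:14 ..
drwxr-xr-x  2 agent agent 4096 Dec  7 16:14 pics
scene [[421.8121   0.     293.2644]
 [  0.     421.8121 209.0726]
 [  0.       0.       1.    ]] [[ 0.5336 -0.4129  0.7381 -0.718 ]
 [-0.8457 -0.2673  0.4619 -0.9932]
 [ 0.0066 -0.8707 -0.4919  0.9816]
 [ 0.      0.      0.      1.    ]]
top [[455.1408   0.     279.9465]
 [  0.     455.1408 213.4276]
 [  0.       0.       1.    ]] [[-0.0057 -0.9968  0.0797  0.418 ]
 [-1.      0.0053 -0.0055 -0.2009]
 [ 0.0051 -0.0797 -0.9968  1.7766]
 [ 0.      0.      0.      1.    ]]
0.0188 0.1 [[-0.9464  0.3229 -0.0004]
 [ 0.3229  0.9464 -0.001 ]
 [ 0.0001 -0.0011 -1.    ]] [ 0.6379  0.5155 -0.2812] 0.09090320924246668
```

View pics/scene0.png

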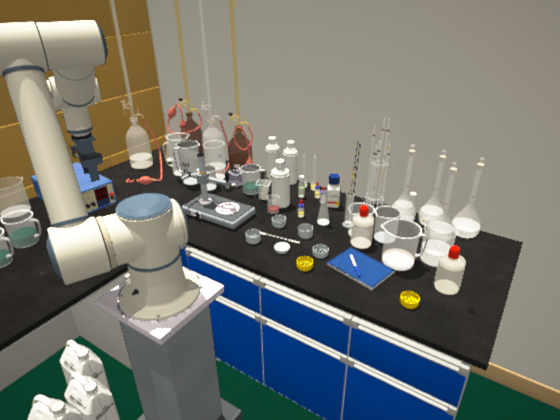

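View pics/top0.png

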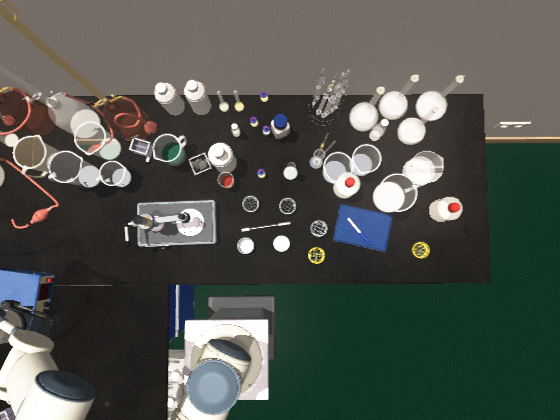

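```bash
python3 - <<'E'
import cv2
a=cv2.imread('pics/top0.png')[165:275,115:335]; cv2.imwrite('pics/top0z.png',cv2.resize(a,None,fx=3.6,fy=3.6,interpolation=cv2.INTER_CUBIC))
a=cv2.imread('pics/scene0.png')[140:290,170:350]; cv2.imwrite('pics/scene0z.png',cv2.resize(a,None,fx=4,fy=4,interpolation=cv2.INTER_CUBIC))
E
```

```text
(no output)
```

View pics/top0z.png

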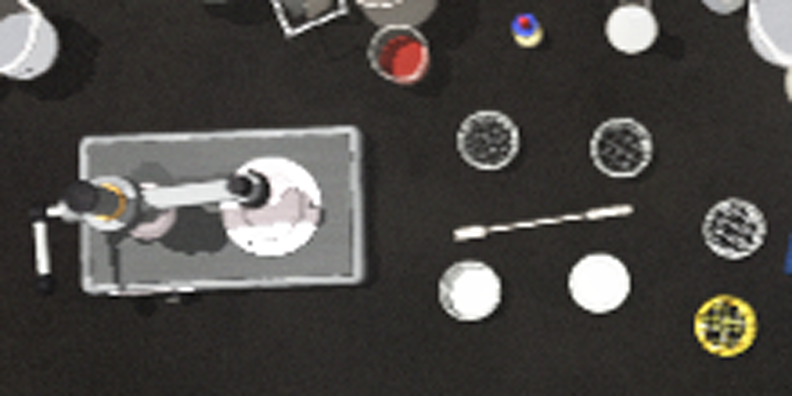

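View pics/scene0z.png

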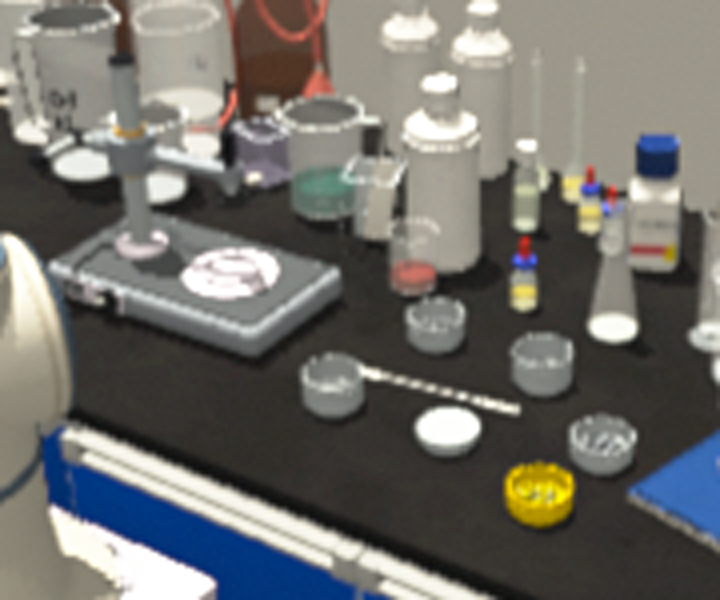

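```bash
python3 - <<'E'
import cv2,numpy as np
a=cv2.imread('pics/top0.png'); s=cv2.imread('pics/scene0.png')
def z(im,c,w,f): return cv2.resize(im[c[1]-w:c[1]+w,c[0]-w:c[0]+w],(f,f),interpolation=cv2.INTER_CUBIC)
T=[(251,204),(287,206),(319,228),(246,246),(281,243),(317,255)]
S=[(279,221),(305,231),(321,251),(253,236),(282,248),(305,264)]
r1=np.hstack([z(a,c,13,130) for c in T]); r2=np.hstack([z(s,c,13,130) for c in S])
cv2.imwrite('pics/parts.png',np.vstack([r1,r2]))
l=cv2.resize(a[190:255,115:215],None,fx=8,fy=8,interpolation=cv2.INTER_CUBIC); cv2.imwrite('pics/shak_t.png',l)
l=cv2.resize(s[145:235,175:275],None,fx=6,fy=6,interpolation=cv2.INTER_CUBIC); cv2.imwrite('pics/shak_s.png',l)
E
```

```text
(no output)
```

View pics/parts.png

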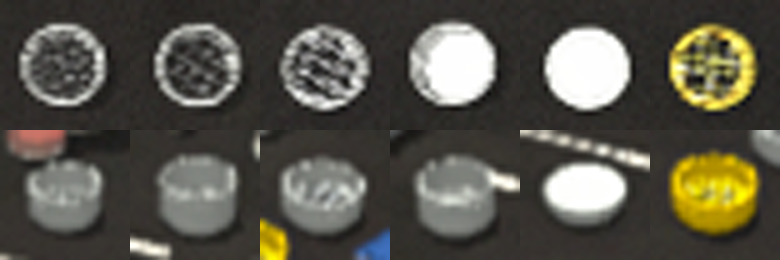

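View pics/shak_t.png

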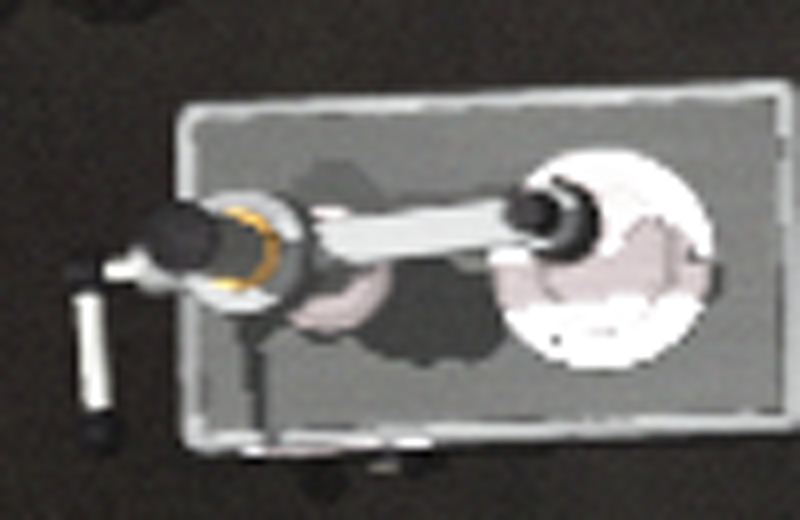

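View pics/shak_s.png

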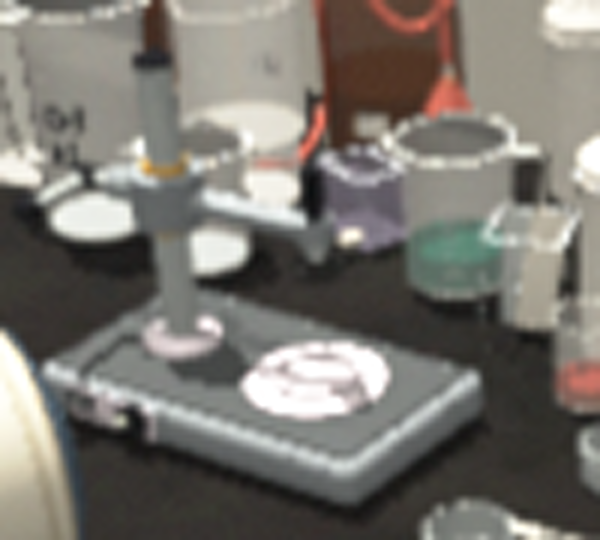

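```bash
cat >> h.py <<'E'
def blob(im,c,r=16,thr=75):
    g=im[...,:3].max(2).astype(np.uint8); x0,y0=int(c[0])-r,int(c[1])-r
    p=g[y0:y0+2*r,x0:x0+2*r]; f=6
    P=cv2.resize(p,None,fx=f,fy=f,interpolation=cv2.INTER_LINEAR)
    m=(P>thr).astype(np.uint8)
    cs,_=cv2.findContours(m,cv2.RETR_EXTERNAL,cv2.CHAIN_APPROX_NONE)
    q=(r*f,r*f); cs=[k for k in cs if cv2.pointPolygonTest(k,q,True)>-8*f/2]
    k=max(cs,key=cv2.contourArea)[:,0,:].astype(float); k=(k+.5)/f-.5+[x0,y0]
    return k
E
python3 - <<'E'
from h import *
np.set_printoptions(precision=4,suppress=True)
a=cv2.imread('pics/top0.png')[...,::-1]; s=cv2.imread('pics/scene0.png')[...,::-1]
T=[(251,204),(287,206),(319,228),(246,246),(281,243),(317,255)]
S=[(279,221),(305,231),(321,251),(253,236),(282,248),(305,264)]
th=np.linspace(0,2*np.pi,90)
def ext(c,h,cam):
    pts=[(c[0]+.031*np.cos(t),c[1]+.031*np.sin(t),z) for t in th for z in (.006,h)]+[(c[0]+.0272*np.cos(t),c[1]+.0272*np.sin(t),0) for t in th]
    q=np.array([proj(cam,p) for p in pts]); return np.r_[q.min(0),q.max(0)]
for i,(t,c) in enumerate(zip(T,S)):
    k=blob(a,t); ks=blob(s,c)
    e=np.r_[k.min(0),k.max(0)]; es=np.r_[ks.min(0),ks.max(0)]
    print(i,'top',e,'area',cv2.contourArea(k.astype(np.float32)),'scene',es)
    for h in (.018,.028,.034,.038,.040):
        p=onplane('top',(e[0]+e[2])/2,(e[1]+e[3])/2,h)
        for _ in range(4):
            pe=ext(p,h,'top'); d=e-pe; 
            p=p+np.r_[onplane('top',*(pe[:2]+[ (d[0]+d[2])/2,(d[1]+d[3])/2]),h)[:2]-onplane('top',*pe[:2],h)[:2],0]
        print('   h',h,'p',p[:2],'scene resid',es-ext(p,h,'scene'),'top',e-ext(p,h,'top'))
E
```

```text
0 top [241.25   195.0833 258.75   211.75  ] area 236.80556021793745 scene [266.5833 204.5833 288.5833 227.75  ]
   h 0.018 p [ 0.5987 -0.0944] scene resid [ -5.1801 -13.3835   2.7521  -0.5392] top [-0.6968 -0.2591  0.6968  0.2591]Traceback (most recent call last):
  File "<stdin>", line 19, in <module>
  File "<stdin>", line 9, in ext
  File "h.py", line 14, in proj
    K,T=cal(name); c=T[:3,:3].T@(np.array(p,float)-T[:3,3]); q=K@c; return q[:2]/q[2]
        ~~~^^^^^^
  File "h.py", line 8, in cal
    c=arm.get_calibration(name); return np.array(c['intrinsics']),np.array(c['cam_to_world'])
ValueError: time passes only in moves, steps and waits
```

```bash
python3 - <<'E'
import re
s=open('h.py').read()
s=s.replace("    c=arm.get_calibration(name); return np.array(c['intrinsics']),np.array(c['cam_to_world'])","""    if name not in _C:
        import os,json
        if os.path.exists('cal.json'): _C.update({k:(np.array(v[0]),np.array(v[1])) for k,v in json.load(open('cal.json')).items()})
        else:
            for n in ('scene','top'):
                c=arm.get_calibration(n); _C[n]=(np.array(c['intrinsics']),np.array(c['cam_to_world']))
            json.dump({k:(v[0].tolist(),v[1].tolist()) for k,v in _C.items()},open('cal.json','w'))
    return _C[name]""").replace("def snap","_C={}\ndef snap",1)
open('h.py','w').write(s)
E
cat > meas.py <<'E'
from h import *
np.set_printoptions(precision=4,suppress=True)
a=cv2.imread('pics/top0.png')[...,::-1]; s=cv2.imread('pics/scene0.png')[...,::-1]
T=[(251,204),(287,206),(319,228),(246,246),(281,243),(317,255)]
S=[(279,221),(305,231),(321,251),(253,236),(282,248),(305,264)]
th=np.linspace(0,2*np.pi,90)
def ext(c,h,cam):
    pts=[(c[0]+.031*np.cos(t),c[1]+.031*np.sin(t),z) for t in th for z in (.006,h)]+[(c[0]+.0272*np.cos(t),c[1]+.0272*np.sin(t),0) for t in th]
    q=np.array([proj(cam,p) for p in pts]); return np.r_[q.min(0),q.max(0)]
for i,(t,c) in enumerate(zip(T,S)):
    k=blob(a,t); ks=blob(s,c,12 if i in(0,3) else 16,90)
    e=np.r_[k.min(0),k.max(0)]; es=np.r_[ks.min(0),ks.max(0)]
    print(i,'top',e,'area',cv2.contourArea(k.astype(np.float32)),'scene',es)
    for h in (.018,.028,.034,.038,.040):
        p=onplane('top',(e[0]+e[2])/2,(e[1]+e[3])/2,h)
        for _ in range(4):
            pe=ext(p,h,'top'); d=e-pe; 
            p=p+np.r_[onplane('top',*(pe[:2]+[ (d[0]+d[2])/2,(d[1]+d[3])/2]),h)[:2]-onplane('top',*pe[:2],h)[:2],0]
        print('   h',h,'p',p[:2],'scene resid',es-ext(p,h,'scene'),'top',e-ext(p,h,'top'))
E
python3 meas.py
```

```text
0 top [241.25   195.0833 258.75   211.75  ] area 236.80556021793745 scene [266.5833 208.5833 286.0833 227.4167]
   h 0.018 p [ 0.5987 -0.0944] scene resid [-5.1801 -9.3835  0.2521 -0.8726] top [-0.6968 -0.2591  0.6968  0.2591]
   h 0.028 p [ 0.5981 -0.0948] scene resid [-5.1329 -7.5381  0.2524 -0.9602] top [-0.5961 -0.1053  0.5961  0.1053]
   h 0.034 p [ 0.5977 -0.095 ] scene resid [-5.1045 -6.4259  0.2527 -1.013 ] top [-0.5353 -0.0126  0.5353  0.0126]
   h 0.038 p [ 0.5975 -0.0952] scene resid [-5.0855 -5.6823  0.2528 -1.0483] top [-0.4947  0.0494  0.4947 -0.0494]
   h 0.04 p [ 0.5974 -0.0953] scene resid [-5.0759 -5.3099  0.2529 -1.066 ] top [-0.4744  0.0804  0.4744 -0.0804]
1 top [278.25   197.0833 295.9167 213.9167] area 239.59727647597902 scene [297.0833 222.5833 313.0833 238.25  ]
   h 0.018 p [ 0.5898 -0.2386] scene resid [-1.4228 -5.5566 -0.0921 -0.8781] top [-0.8454 -0.347   0.8454  0.347 ]
   h 0.028 p [ 0.5892 -0.2384] scene resid [-1.3122 -3.6257 -0.054  -0.9282] top [-0.796  -0.1991  0.796   0.1991]
   h 0.034 p [ 0.5889 -0.2383] scene resid [-1.2455 -2.462  -0.0308 -0.9
[... 2314 characters left out ...]
.6112  0.5115]
5 top [307.25   246.25   324.9167 263.75  ] area 247.00003051827662 scene [295.4167 254.75   313.5833 271.0833]
   h 0.018 p [ 0.3973 -0.3493] scene resid [-1.3232 -4.0368  0.4037 -0.8466] top [-0.6827 -0.6664  0.6827  0.6664]
   h 0.028 p [ 0.3974 -0.3488] scene resid [-1.2246 -1.8586  0.4272 -0.7844] top [-0.5502 -0.6202  0.5502  0.6202]
   h 0.034 p [ 0.3975 -0.3485] scene resid [-1.1652 -0.5456  0.4417 -0.747 ] top [-0.4703 -0.5922  0.4703  0.5922]
   h 0.038 p [ 0.3975 -0.3483] scene resid [-1.1255  0.3323  0.4515 -0.722 ] top [-0.4169 -0.5734  0.4169  0.5734]
   h 0.04 p [ 0.3976 -0.3482] scene resid [-1.1055  0.772   0.4565 -0.7095] top [-0.3902 -0.564   0.3902  0.564 ]
```

```bash
python3 - <<'E'
from h import *
np.set_printoptions(precision=4,suppress=True)
t=lambda x,y:((x+.5)/8-.5+115,(y+.5)/8-.5+190)
s=lambda x,y:((x+.5)/6-.5+175,(y+.5)/6-.5+145)
print('coltop',onplane('top',*t(185,238),.283)[:3],'disc',onplane('top',*t(604,258),.05),'disc scene',onplane('scene',*s(316,379),.05))
for n,a,b in [('coltop',(185,238),(152,60)),('handletop',(532,208),(312,97)),('axis',(85,268),(92,180)),('ball',(98,432),(40,200))]:
    print(n,tri(s(*b),t(*a)))
for x,y in [(188,112),(790,90),(800,425),(192,442)]: print('corner',onplane('top',*t(x,y),.045))
E
```

```text
coltop [0.5204 0.258  0.283 ] disc [0.5259 0.1309 0.05  ] disc scene [0.5286 0.1379 0.05  ]
coltop (array([0.5192, 0.2599, 0.2823]), np.float64(0.004180575710018776))
handletop (array([0.5304, 0.1183, 0.2822]), np.float64(0.005549618851890588))
axis (array([0.5154, 0.3366, 0.1691]), np.float64(0.0005941643925761478))
ball (array([0.4449, 0.3218, 0.1845]), np.float64(0.006725160280012308))
corner [0.597  0.3309 0.045 ]
corner [0.6061 0.0439 0.045 ]
corner [0.4463 0.0382 0.045 ]
corner [0.4399 0.326  0.045 ]
```

```bash
python3 - <<'E'
from h import *
np.set_printoptions(precision=4,suppress=True)
t=lambda x,y:((x+.5)/8-.5+115,(y+.5)/8-.5+190)
s=lambda x,y:((x+.5)/6-.5+175+.45,(y+.5)/6-.5+145+1.35)
print('disc scene',onplane('scene',*s(316,379),.05))
for n,a,b in [('coltop',(185,238),(152,60)),('handletop',(532,208),(312,97)),('axis',(85,268),(92,180)),('ball',(98,432),(40,200))]:
    print(n,tri(s(*b),t(*a)))
c=np.array([.5203,.2583])
for z in np.arange(.16,.3,.02):
    p=onplane('top',*t(532,208),z);q=onplane('top',*t(85,268),z);r=onplane('top',*t(98,432),z)
    print(z,np.linalg.norm(p[:2]-c),np.linalg.norm(q[:2]-c),p[:2],q[:2],r[:2],np.linalg.norm(q-r))
E
```

```text
disc scene [0.5201 0.1282 0.05  ]
coltop (array([0.5204, 0.261 , 0.2754]), np.float64(0.0017485256354751763))
handletop (array([0.5316, 0.1188, 0.2755]), np.float64(0.003392141458233988))
axis (array([0.5167, 0.338 , 0.1617]), np.float64(0.00322269801435352))
ball (array([0.4459, 0.3231, 0.1774]), np.float64(0.00934362397276957))
0.16 0.11822496506766489 0.08169380381663209 [0.5414 0.142 ] [0.5158 0.3399] [0.4431 0.3326] 0.07305324184194548
0.18 0.12214663738802425 0.07509756171345229 [0.5399 0.1377] [0.5146 0.3332] [0.4428 0.326 ] 0.07214947370112092
0.19999999999999998 0.12610756064337544 0.06854091546193226 [0.5384 0.1335] [0.5134 0.3265] [0.4425 0.3194] 0.07124570556029636
0.21999999999999997 0.13010414998728517 0.062036421021786 [0.5368 0.1293] [0.5121 0.3198] [0.4421 0.3128] 0.07034193741947181
0.23999999999999996 0.13413321737241524 0.05560238392194518 [0.5353 0.125 ] [0.5109 0.3131] [0.4418 0.3062] 0.06943816927864731
0.25999999999999995 0.13819192207834521 0.0492664164131414 [0.5338 0.1208] [0.5097 0.3064] [0.4415 0.2996] 0.06853440113782275
0.2799999999999999 0.142277727768648 0.04307181907420758 [0.5323 0.1165] [0.5085 0.2997] [0.4412 0.293 ] 0.0676306329969983
```

```bash
python3 - <<'E'
from h import *
np.set_printoptions(precision=1,suppress=True)
iz=lambda p:(proj('scene',p)-[.45,1.35]+.5-[175,145])*6
it=lambda p:(proj('top',p)+.5-[115,190])*8
for p in [(.5368,.1293,.215),(.5368,.1293,.172),(.5368,.1293,.13),(.5204,.2583,.283),(.5204,.2583,.188),(.5204,.2583,.144),(.514,.333,.18),(.514,.333,.165),(.443,.326,.18),(.443,.326,.165),(.52,.13,.05)]: print(p,iz(p),it(p))
E
```

```text
(0.5368, 0.1293, 0.215) [314.3 169.9] [534.8 209.5]
(0.5368, 0.1293, 0.172) [318.4 223.8] [555.4 216.8]
(0.5368, 0.1293, 0.13) [322.4 275.2] [574.4 223.5]
(0.5204, 0.2583, 0.283) [155.5  51.7] [184.8 238.6]
(0.5204, 0.2583, 0.188) [168.4 171. ] [251.5 253.1]
(0.5204, 0.2583, 0.144) [174.2 224.3] [279.8 259.3]
(0.514, 0.333, 0.18) [ 89.9 161. ] [ 85.9 269.8]
(0.514, 0.333, 0.165) [ 92.1 179. ] [ 97.2 271.7]
(0.443, 0.326, 0.18) [ 27.9 196.9] [ 98.5 432. ]
(0.443, 0.326, 0.165) [ 30.4 215.3] [109.7 432.4]
(0.52, 0.13, 0.05) [314.5 378.9] [606.3 270.8]
```

```bash
python3 - <<'E'
import cv2
s=cv2.imread('pics/scene0.png')
l=cv2.resize(s[150:200,178:238],None,fx=12,fy=12,interpolation=cv2.INTER_CUBIC); cv2.imwrite('pics/shak_s2.png',cv2.convertScaleAbs(l,alpha=1.4,beta=20))
E
```

```text
(no output)
```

View pics/shak_s2.png

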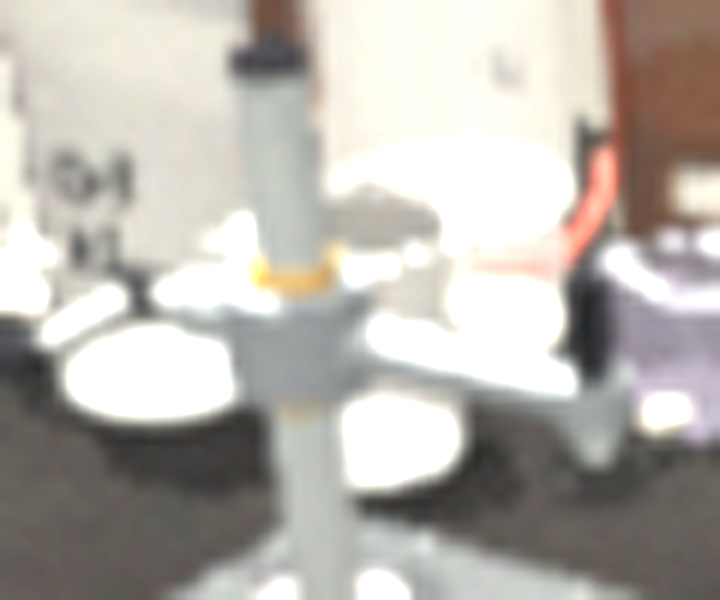

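```bash
cat >> h.py <<'E'
def tool(jaw,z):
    y=np.array(jaw,float); y/=np.linalg.norm(y); z=np.array(z,float); z-=y*(y@z); z/=np.linalg.norm(z)
    return np.stack([np.cross(y,z),y,z],1)
def best(p,R):
    # choose between R and its half turn by joint solution closest to centre of j6
    o=[]
    for Q in (R,R@np.diag([-1,-1,1.])):
        j=arm.solve_ik(p,Q)
        if j is not None: o.append((abs(np.array(j)-arm.current_joint_positions()).max(),Q,np.array(j)))
    if not o: raise Exception('unreach')
    o.sort(key=lambda v:v[0]); return o[0][1],o[0][2]
def st(m=''):
    print(m,'t %.1f'%arm.current_t(),'p',np.round(arm.current_ee_pos(),4),'F',np.round(arm.current_force(),1),'w %.4f'%arm.current_width(),flush=True)
E
python3 - <<'E'
from h import *
A=np.array([.5145,.334,.175]); ys=np.array([-.0, .075,0])+np.array([-.008,0,0]); ys/=np.linalg.norm(ys)
xs=np.array([ys[1],-ys[0],0])
R=tool(ys,[np.sin(.26),0,-np.cos(.26)]); z=R[:,2]
ball=A-.07*xs; print(ball)
tcp=ball+z*.013
R,j=best(tcp-z*.11,R); print(j)
arm.move_to(tcp-z*.11,R); st()
arm.move_l(tcp-z*.05,feed=.15); st(); snap('scene','s1'); snap('top','t1')
E
python3 -c "
import cv2
a=cv2.imread('pics/t1.png')[190:270,100:200];b=cv2.imread('pics/s1.png')[120:220,150:250]
cv2.imwrite('pics/z1.png',cv2.hconcat([cv2.resize(a,(400,320),interpolation=2),cv2.resize(b,(400,400),interpolation=2)[:320]]))"
```

```text
[0.44489486 0.32657545 0.175     ]
[ 36.05619314  11.90147252  96.08892264  -8.53594942  59.38322132
 -56.49232176]
 t 1.4 p [0.4201 0.3246 0.2687] F [-0.  -0.4 -0.2] w 0.0911
 t 2.0 p [0.4354 0.326  0.211 ] F [-0.1  0.5  0.6] w 0.0914
```

View pics/z1.png

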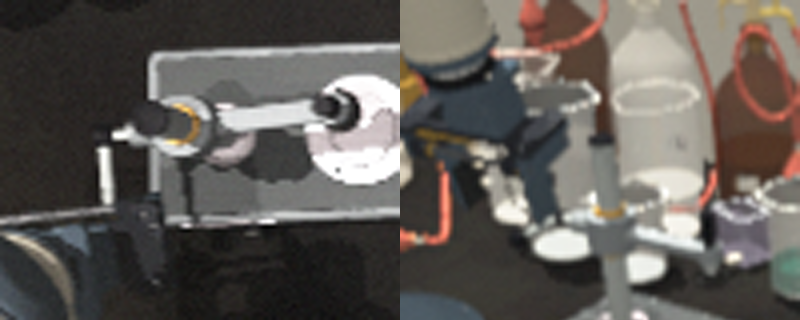

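```bash
python3 - <<'E'
from h import *
A=np.array([.5145,.334,.175]); ys=np.array([-.008, .075,0]); ys/=np.linalg.norm(ys); xs=np.array([ys[1],-ys[0],0])
R=arm.current_tool_rot(); z=np.array(R)[:,2]
ball=A-.07*xs; tcp=ball+z*.013
arm.move_l(tcp,feed=.1); st()
arm.grip(.015); st('closed')
snap('scene','s2'); snap('top','t2')
E
python3 -c "
import cv2
a=cv2.imread('pics/t2.png')[190:270,100:200];b=cv2.imread('pics/s2.png')[120:220,150:250]
cv2.imwrite('pics/z2.png',cv2.hconcat([cv2.resize(a,(400,320),interpolation=2),cv2.resize(b,(400,400),interpolation=2)[:320]]))"
```

```text
t 2.7 p [0.4483 0.3271 0.1629] F [0.7 0.6 1.2] w 0.0911
closed t 3.8 p [0.4475 0.3277 0.1623] F [-7.5 10.1  0.5] w 0.0199
```

View pics/z2.png

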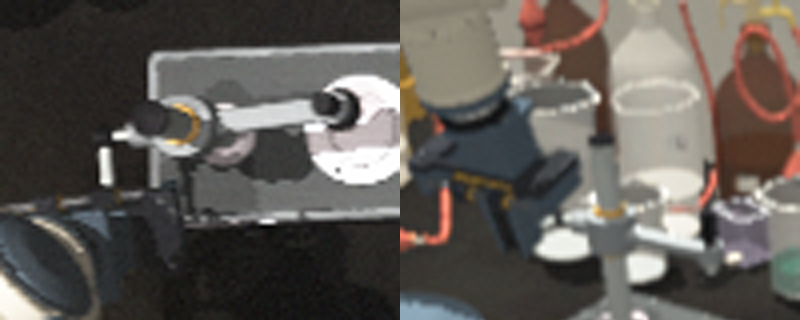

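```bash
python3 - <<'E'
from h import *
p=np.array(arm.current_ee_pos()); 
arm.move_l(p+[0,.002,0],feed=.05); st('dy'); arm.move_l(p+[0,.003,0.012],feed=.05); st('up'); arm.move_l(p+[0.003,.003,0.022],feed=.05); st('up2')
E
```

```text
dy t 4.2 p [0.4477 0.3295 0.1624] F [ 2.  -3.5 -0.1] w 0.0197
up t 4.5 p [0.4484 0.3301 0.1746] F [ 9.4 -8.  -3.3] w 0.0197
up2 t 4.9 p [0.4508 0.3302 0.1844] F [ 5.6 -4.4 -2.1] w 0.0202
```

```bash
python3 - <<'E'
from h import *
p0=np.array([.4478,.3287,.1624]); ys=np.array([-.008, .075,0]); ys/=np.linalg.norm(ys); xs=np.array([ys[1],-ys[0],0])
for th in np.arange(.4,1.26,.1):
    arm.move_l(p0+.07*((1-np.cos(th))*xs+np.sin(th)*np.array([0,0,1])),feed=.08); st('%.1f'%th)
    f=np.array(arm.current_force())
    if np.linalg.norm(f)>30: print('STOP');break
snap('scene','s3'); snap('top','t3')
E
cat > v.py <<'E'
import cv2,sys
n=sys.argv[1]; x,y=int(sys.argv[2]),int(sys.argv[3]); x2,y2=int(sys.argv[4]),int(sys.argv[5])
w=int(sys.argv[6]) if len(sys.argv)>6 else 50
a=cv2.imread(f'pics/t{n}.png');b=cv2.imread(f'pics/s{n}.png')
c=lambda i,x,y:cv2.resize(i[max(0,y-w):y+w,max(0,x-w):x+w],(400,400),interpolation=2)
cv2.imwrite(f'pics/z{n}.png',cv2.hconcat([c(a,x,y),c(b,x2,y2)]))
E
python3 v.py 3 150 230 200 170
```

```text
0.4 t 5.2 p [0.4533 0.3294 0.1899] F [-2.   2.2 -0.5] w 0.0203
0.5 t 5.4 p [0.4565 0.3298 0.1963] F [-2.7  1.4 -0.5] w 0.0203
0.6 t 5.7 p [0.4603 0.3301 0.2022] F [-1.3  2.  -0.8] w 0.0201
0.7 t 5.9 p [0.4646 0.3305 0.2077] F [ 0.4  2.3 -2. ] w 0.0201
0.8 t 6.2 p [0.4694 0.331  0.2129] F [-0.2  1.2 -2.6] w 0.0204
0.9 t 6.4 p [0.4746 0.3316 0.2175] F [ 0.5  1.5 -2.1] w 0.0198
1.0 t 6.7 p [0.4803 0.3322 0.2216] F [ 0.2 -0.1 -3.2] w 0.0204
1.1 t 6.9 p [0.4863 0.3328 0.225 ] F [ 0.2 -0.3 -2.5] w 0.0201
1.2 t 7.2 p [0.4925 0.3335 0.2277] F [-0.1  0.6 -2.9] w 0.0202
```

View pics/z3.png

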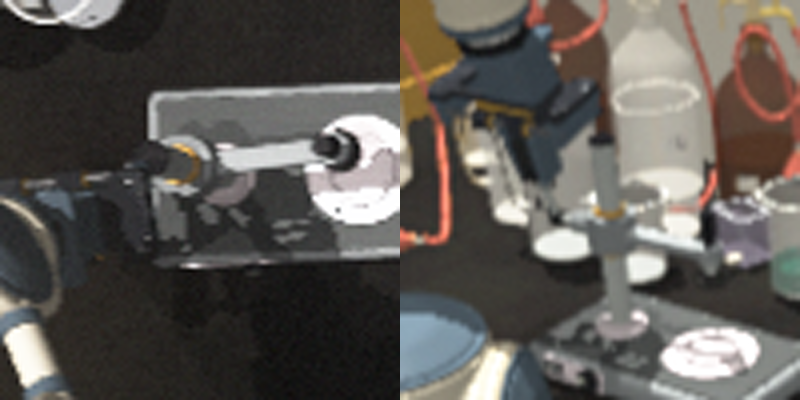

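```bash
python3 - <<'E'
from h import *
arm.grip(.042); st('open')
R=np.array(arm.current_tool_rot()); p=np.array(arm.current_ee_pos())
arm.move_l(p-R[:,2]*.09,feed=.15); st('retract')
H=np.array([.5355,.1285,.197]); d=np.array([H[0]-.5204,H[1]-.2583,0]); d/=np.linalg.norm(d)
jaw=np.array([-d[1],d[0],0])  # perpendicular
R=tool(jaw,[0,0,-1]); tcp=H-[0,0,arm.grip_depth]
for Q in (R,R@np.diag([-1,-1,1.])): print(arm.solve_ik(tcp+[0,0,.1],Q))
a=1.45;c,s=np.cos(a),np.sin(a); Z=np.array([[c,-s,0],[s,c,0],[0,0,1]]); C=np.array([.5204,.2583,0])
e=C+Z@(tcp-C)+[0,0,.072]
for Q in (R,R@np.diag([-1,-1,1.])): print(e,arm.solve_ik(e,Z@Q),arm.solve_ik(e,Q))
E
```

```text
open t 7.8 p [0.4922 0.3334 0.2277] F [ 0.  -0.5 -0.6] w 0.0420
retract t 8.5 p [0.4691 0.3308 0.3139] F [0.4 0.2 0.2] w 0.0422
[ 7.28067435e+00  1.88998034e+01  8.23073322e+01 -2.54444375e-14
  7.87928644e+01  6.45121189e-01]
None
[0.65107374 0.25764871 0.2502    ] [ 1.67072960e+01  3.31183150e+01  6.22866703e+01 -2.54444375e-14
  8.45950146e+01 -7.30071374e+01] [ 1.67072960e+01  3.31183150e+01  6.22866703e+01 -2.54444375e-14
  8.45950146e+01  1.00717429e+01]
[0.65107374 0.25764871 0.2502    ] [ 1.67072960e+01  3.31183150e+01  6.22866703e+01 -2.54444375e-14
  8.45950146e+01  1.06992863e+02] [ 1.67072960e+01  3.31183150e+01  6.22866703e+01 -2.54444375e-14
  8.45950146e+01 -1.69928257e+02]
```

```bash
python3 - <<'E'
from h import *
p=np.array(arm.current_ee_pos()); arm.move_l(p+[-.05,-.03,.05],feed=.2)
H=np.array([.5355,.1285,.197]); d=np.array([H[0]-.5204,H[1]-.2583,0]); d/=np.linalg.norm(d)
R=tool([-d[1],d[0],0],[0,0,-1]); tcp=H-[0,0,arm.grip_depth]
arm.move_to(tcp+[0,0,.12],R); st(); arm.grip(.08)
snap('scene','s4'); snap('top','t4')
arm.move_l(tcp+[0,0,.05],feed=.2);st()
snap('scene','s5'); snap('top','t5')
E
python3 v.py 5 180 220 220 170
```

```text
t 10.1 p [0.5354 0.129  0.2976] F [ 0.6 -0.5  0.5] w 0.0417
 t 11.4 p [0.5358 0.1285 0.2288] F [ 1.1 -0.4 -0.7] w 0.0800
```

View pics/z5.png

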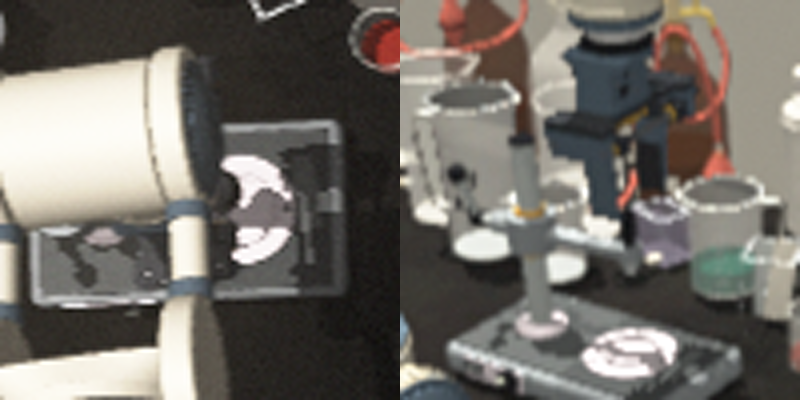

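```bash
python3 - <<'E'
from h import *
p=np.array(arm.current_ee_pos())
arm.move_l([.5355,.1285,.1795],feed=.1); st(); arm.grip(.012); st('closed')
R=np.array(arm.current_tool_rot()); print(R[:,1])
E
```

```text
t 12.2 p [0.5359 0.1286 0.1801] F [-0.3  0.4  0.3] w 0.0802
closed t 13.1 p [0.5356 0.1285 0.1795] F [0.3 0.3 0.1] w 0.0196
[9.93299975e-01 1.15564221e-01 2.64865294e-04]
```

```bash
python3 - <<'E'
from h import *
p=np.array(arm.current_ee_pos())
for dz in (.01,.03,.05,.07): arm.move_l(p+[0,0,dz],feed=.06); st('up%.2f'%dz)
snap('scene','s6'); snap('top','t6')
E
python3 v.py 6 180 220 220 170
```

```text
up0.01 t 13.4 p [0.5349 0.1289 0.1892] F [-1.3  3.9 -8.1] w 0.0195
up0.03 t 13.9 p [0.535  0.1288 0.2092] F [-1.9  5.5 -8. ] w 0.0196
up0.05 t 14.4 p [0.535  0.1288 0.2292] F [-1.7  4.7 -8. ] w 0.0193
up0.07 t 14.9 p [0.535  0.1288 0.2492] F [-1.   4.2 -7.3] w 0.0190
```

View pics/z6.png

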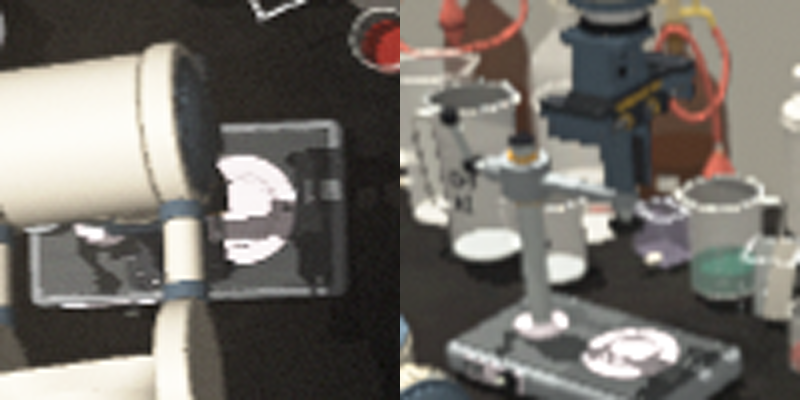

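```bash
python3 - <<'E'
from h import *
p0=np.array(arm.current_ee_pos()); R0=np.array(arm.current_tool_rot()); C=np.array([.5204,.2583,0])
for a in np.arange(.13,1.37,.13):
    c,s=np.cos(a),np.sin(a); Z=np.array([[c,-s,0],[s,c,0],[0,0,1]])
    arm.move_l(C+Z@(p0-C),Z@R0,feed=.12); st('%.2f'%a)
    if np.linalg.norm(arm.current_force())>40: break
snap('scene','s7'); snap('top','t7')
E
python3 v.py 7 180 220 220 170
```

```text
0.13 t 15.3 p [0.5518 0.1317 0.2488] F [ 0.8  0.5 -4.6] w 0.0192
0.26 t 15.6 p [0.5677 0.1367 0.249 ] F [ 1.4 -1.6 -5.3] w 0.0195
0.39 t 15.9 p [0.5831 0.1437 0.2491] F [ 3.8 -2.9 -4. ] w 0.0195
0.52 t 16.1 p [0.5974 0.1527 0.2492] F [ 4.2 -3.9 -3.3] w 0.0194
0.65 t 16.4 p [0.6109 0.1635 0.2494] F [ 7.6 -3.5 -4.2] w 0.0193
0.78 t 16.7 p [0.6228 0.1759 0.2496] F [ 9.5 -5.2 -3.1] w 0.0197
0.91 t 17.0 p [0.6329 0.1896 0.2498] F [11.2 -5.5 -3.5] w 0.0197
1.04 t 17.3 p [0.6413 0.2047 0.2501] F [15.1 -4.9 -3.2] w 0.0196
1.17 t 17.6 p [0.6476 0.2206 0.2503] F [17.  -5.3 -2.7] w 0.0191
1.30 t 17.9 p [0.652  0.2374 0.2506] F [20.9 -3.2 -2.4] w 0.0193
```

View pics/z7.png

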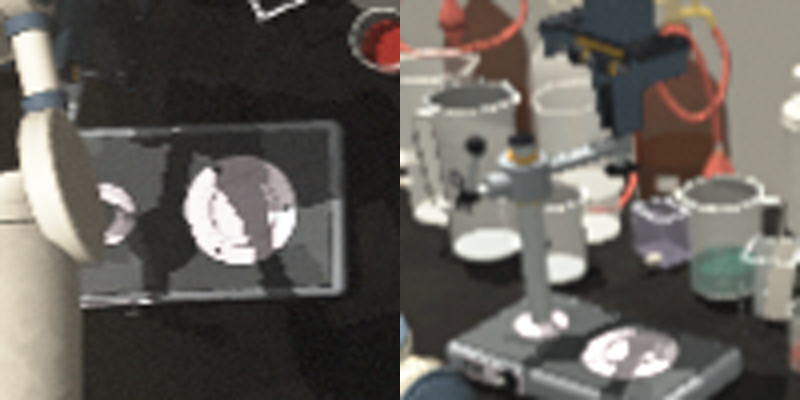

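```bash
python3 - <<'E'
from h import *
from scipy.optimize import least_squares
P=np.array([[.5356,.1285],[.5518,.1317],[.5677,.1367],[.5831,.1437],[.5974,.1527],[.6109,.1635],[.6228,.1759],[.6329,.1896],[.6413,.2047],[.6476,.2206],[.652,.2374]])
F=np.array([[.3,.3],[.8,.5],[1.4,-1.6],[3.8,-2.9],[4.2,-3.9],[7.6,-3.5],[9.5,-5.2],[11.2,-5.5],[15.1,-4.9],[17,-5.3],[20.9,-3.2]])
for k in (0,5000,10000,20000):
    Q=P+(F/k if k else 0)
    r=least_squares(lambda c:np.hypot(*(Q-c).T)-.13,[.52,.26]); print(k,r.x,r.fun*1e3)
E
```

```text
0 [0.52303867 0.25873433] [ 0.8387115   0.24951367 -0.04996037 -0.2299683  -0.48981817 -0.42688727
 -0.33177042 -0.1960404   0.02096538  0.26800231  0.71411002]
5000 [0.52691792 0.25968972] [ 1.42080301  0.31840322 -0.03315285 -0.26604175 -0.76706531 -0.77839489
 -0.5495608  -0.46238219  0.06097606  0.41611138  1.28007034]
10000 [0.5249793  0.25922581] [ 1.12906836  0.28326888 -0.04289986 -0.24779778 -0.6293767  -0.60098487
 -0.440087   -0.32919172  0.04158217  0.34114361  0.9962194 ]
20000 [0.5240092  0.25898354] [ 0.98371835  0.26622486 -0.04676454 -0.23883122 -0.55983222 -0.51351975
 -0.38578611 -0.26261324  0.03142798  0.30434384  0.85495359]
```

```bash
python3 - <<'E'
from h import *
arm.grip(.05); st('rel'); p=np.array(arm.current_ee_pos())
arm.move_l(p+[0,0,.08],feed=.2); st()
R=down(135); Q,j=best([.437,-.075,.15],R); print(j)
arm.move_to([.437,-.075,.15],Q); st()
snap('scene','s8'); snap('top','t8')
E
python3 v.py 8 190 222 215 190
```

```text
rel t 18.6 p [0.649  0.2377 0.2491] F [ 0.1  0.4 -0.5] w 0.0496
 t 19.2 p [0.6489 0.2377 0.3292] F [-0.7 -0.1 -1.2] w 0.0497
[-1.74635287e+01  1.89513299e+01  1.06357358e+02 -2.54444375e-14
  5.46913118e+01 -1.52463529e+02]
 t 20.7 p [ 0.4377 -0.0749  0.1501] F [0.6 0.5 0.3] w 0.0502
```

View pics/z8.png

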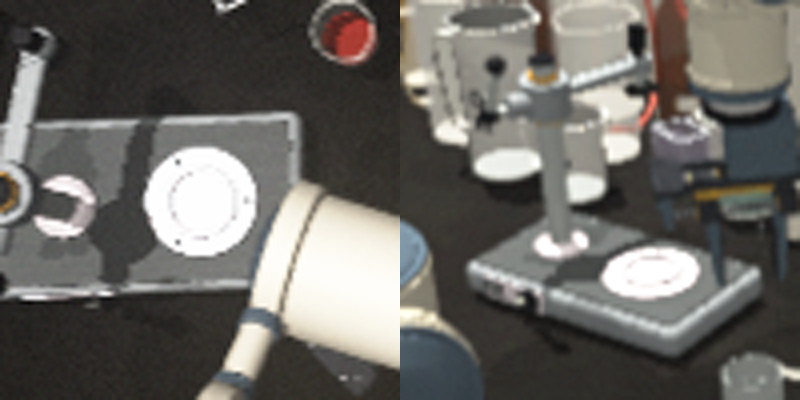

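View pics/t8.png

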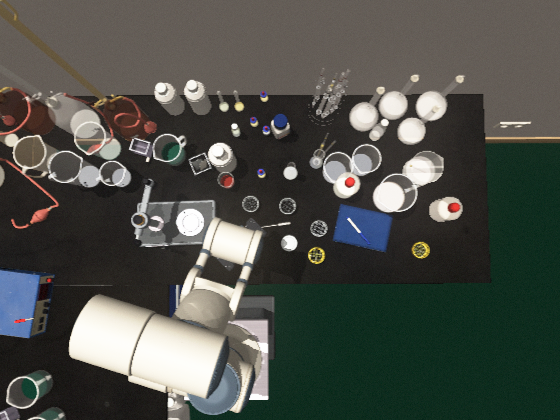

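```bash
cat > seat.py <<'E'
from h import *
np.set_printoptions(precision=4,suppress=True)
im=cv2.imread('pics/t8.png')
g=cv2.resize(im[195:250,160:220].max(2),None,fx=8,fy=8,interpolation=cv2.INTER_LINEAR)
for thr in (150,180,200):
    m=(g>thr).astype(np.uint8); cs,_=cv2.findContours(m,cv2.RETR_EXTERNAL,cv2.CHAIN_APPROX_NONE); c=max(cs,key=cv2.contourArea)
    e=cv2.fitEllipse(c); u=(np.array(e[0])+.5)/8-.5+[160,195]; print(thr,u,np.array(e[1])/8,[onplane('top',*u,z)[:2] for z in(.045,.05)])
cv2.imwrite('pics/seatz.png',cv2.resize(im[200:245,165:215],None,fx=14,fy=14,interpolation=cv2.INTER_CUBIC)//2*1)
E
python3 seat.py
```

```text
150 [189.8234 221.8332] [28.0022 28.3055] [array([0.5261, 0.1328]), array([0.5258, 0.1318])]
180 [189.8075 221.8607] [27.3801 27.7435] [array([0.526 , 0.1328]), array([0.5257, 0.1319])]
200 [189.793  221.8832] [26.9991 27.3648] [array([0.5259, 0.1329]), array([0.5256, 0.1319])]
```

View pics/seatz.png

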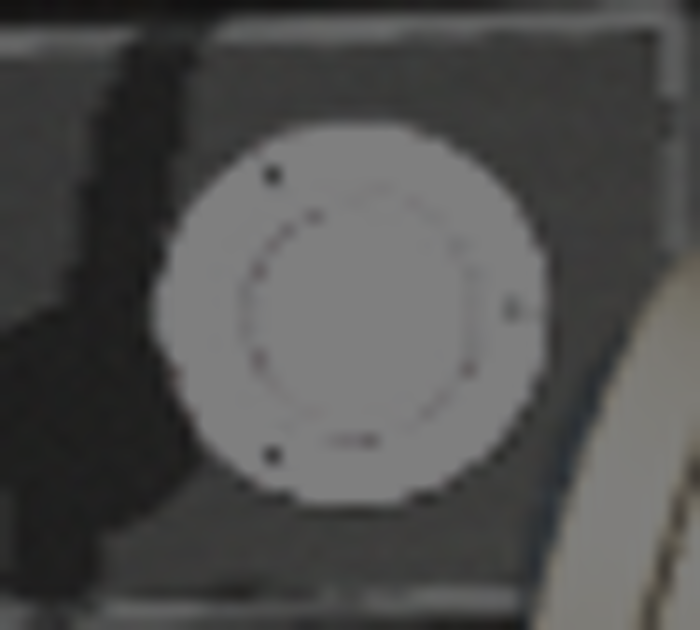

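```bash
python3 - <<'E'
from h import *
from scipy.optimize import least_squares
P=np.array([[.5350,.1288],[.5518,.1317],[.5677,.1367],[.5831,.1437],[.5974,.1527],[.6109,.1635],[.6228,.1759],[.6329,.1896],[.6413,.2047],[.6476,.2206],[.652,.2374]])
F=np.array([[-1,4.2],[.8,.5],[1.4,-1.6],[3.8,-2.9],[4.2,-3.9],[7.6,-3.5],[9.5,-5.2],[11.2,-5.5],[15.1,-4.9],[17,-5.3],[20.9,-3.2]])
# force on tool = k*(handle - nominal); commanded
C=np.array([.5204,.2583]); p0=np.array([.535,.1288]); A=[0]+list(np.arange(.13,1.37,.13))
cmd=np.array([C+np.array([[np.cos(a),-np.sin(a)],[np.sin(a),np.cos(a)]])@(p0-C) for a in A])
print(np.c_[(P-cmd)*1e3,F])
for k in (0,5000,10000,20000):
    Q=P+(F/k if k else 0)
    r=least_squares(lambda c:np.hypot(*(Q-c[:2]).T)-c[2],[.52,.26,.13]); print(k,r.x,r.fun*1e3)
E
```

```text
[[ 0.00000000e+00  0.00000000e+00 -1.00000000e+00  4.20000000e+00]
 [ 1.35574883e-01 -8.53932462e-02  8.00000000e-01  5.00000000e-01]
 [-1.01225151e-01 -2.05873889e-01  1.40000000e+00 -1.60000000e+00]
 [-3.80720324e-02 -3.75027609e-01  3.80000000e+00 -2.90000000e+00]
 [-1.61378741e-02 -4.71866244e-01  4.20000000e+00 -3.90000000e+00]
 [ 5.05536998e-01 -5.42869612e-01  7.60000000e+00 -3.50000000e+00]
 [ 9.45977559e-01 -6.04576348e-01  9.50000000e+00 -5.20000000e+00]
 [ 1.29857777e+00 -7.46680041e-01  1.12000000e+01 -5.50000000e+00]
 [ 1.82783682e+00 -6.35578406e-01  1.51000000e+01 -4.90000000e+00]
 [ 2.26658300e+00 -6.18315609e-01  1.70000000e+01 -5.30000000e+00]
 [ 2.91373209e+00 -3.26851200e-01  2.09000000e+01 -3.20000000e+00]]
0 [0.51964882 0.26257037 0.13470225] [-0.05392882  0.05958436  0.02809524  0.04275808 -0.10379383 -0.01106102
  0.02680927  0.02156089  0.01222576 -0.04335805  0.02110814]
5000 [0.522278   0.26552656 0.13678814] [-0.32584522  0.192932    0.2064102   0.23634172 -0.12550507 -0.11946728
 -0.00111226 -0.1465587   0.01208065 -0.09828396  0.16900794]
10000 [0.5209566  0.26405354 0.13574253] [-0.18995688  0.12682528  0.11678914  0.13991184 -0.11583685 -0.06412251
  0.01268749 -0.06326514  0.01276467 -0.07167853  0.09588148]
20000 [0.52030097 0.26331319 0.1352217 ] [-0.12195645  0.09334658  0.07232337  0.09142358 -0.11011494 -0.03730279
  0.01970711 -0.02104422  0.01264936 -0.05773471  0.05870311]
```

```bash
cat >> h.py <<'E'
def down0(p,yaw):
    """down orientation with small |j6|"""
    o=[]
    for Q in (down(yaw),down(yaw+180)):
        j=arm.solve_ik(p,Q)
        if j is not None: o.append((abs(j[5]),Q))
    o.sort(key=lambda v:v[0]); return o[0][1]
def center(c,zt,yaws,op=.078,zs=.075):
    """pinch part at c (xy) with TCP height zt under successive jaw yaws; ends gripped under the last"""
    for i,yw in enumerate(yaws):
        top=np.array([c[0],c[1],zs]); R=down0(top,yw)
        if i==0:
            hi=np.array([c[0],c[1],.17]); arm.move_to(hi,R); arm.grip(op); arm.move_l(top,feed=.2)
        else: arm.move_to(top,R)
        arm.move_l([c[0],c[1],zt],feed=.1); arm.grip(.05); st('pinch %g'%yw)
        if i<len(yaws)-1: arm.grip(op); arm.move_l(top,feed=.15)
E
python3 - <<'E'
from h import *
center([.4367,-.0759],.012,[45,135],op=.074)
p=np.array(arm.current_ee_pos()); arm.move_l(p+[0,0,.12],feed=.15); st('lift')
snap('scene','s9'); snap('top','t9')
E
python3 v.py 9 240 230 250 210
```

```text
pinch 45 t 24.6 p [ 0.437  -0.076   0.0125] F [-0.1  0.8  9.1] w 0.0612
pinch 135 t 28.2 p [ 0.437  -0.076   0.0125] F [ 0.1 -0.1  7.3] w 0.0619
lift t 29.1 p [ 0.4365 -0.0759  0.1319] F [ 0.1 -0.7 -1.8] w 0.0617
```

View pics/z9.png

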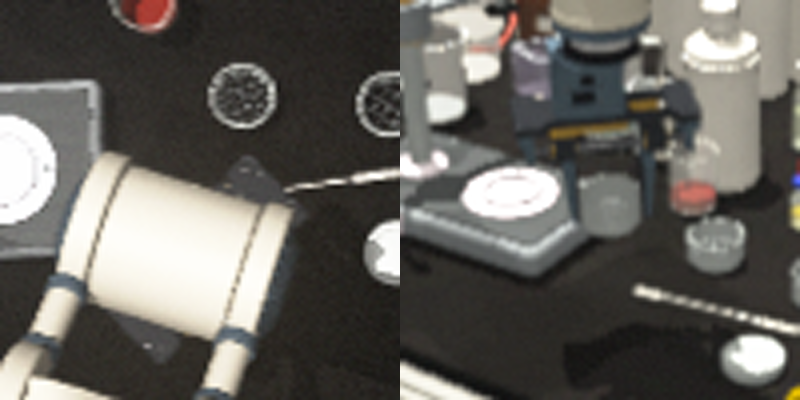

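```bash
cat >> h.py <<'E'
def insert(xy,zt,off,zstart=None,R=None,verbose=True):
    """carry to xy and lower until TCP reaches zt (seated) or force. off: spigot engagement height. Returns final z"""
    f0=None
    z=zstart
    arm.move_l([xy[0],xy[1],z],R,feed=.12); arm.sleep(.15); f0=np.array(arm.current_force())
    while z>zt-.003:
        z-=.0015; arm.move_l([xy[0],xy[1],z],feed=.03)
        f=np.array(arm.current_force())-f0; p=np.array(arm.current_ee_pos())
        if verbose: print('z cmd %.4f act %.4f dF'%(z,p[2]),np.round(f,1),'xy',np.round(p[:2]-xy,4),flush=True)
        if f[2]>12: break
    return p[2],f
E
python3 - <<'E'
from h import *
S=np.array([.5255,.1323])
p=np.array(arm.current_ee_pos()); arm.move_l([p[0],p[1],.18],feed=.2)
R=down0([S[0],S[1],.18],2); print(arm.solve_ik([S[0],S[1],.18],R))
arm.move_to([S[0],S[1],.18],R); arm.move_l([S[0],S[1],.09],feed=.15)
print(insert(S,.0635,0,.0705))
E
```

```text
[ 7.81674465e+00  2.37872203e+01  9.13533136e+01 -2.54444375e-14
  6.48594661e+01  5.81674465e+00]
z cmd 0.0690 act 0.0692 dF [-0.1  0.6  1. ] xy [0.0001 0.    ]
z cmd 0.0675 act 0.0674 dF [ 1.3 -0.1  0.5] xy [-0.0001 -0.    ]
z cmd 0.0660 act 0.0659 dF [-0.5  0.1  0. ] xy [-0.0001 -0.    ]
z cmd 0.0645 act 0.0644 dF [ 0.   0.5 -0.4] xy [-0.0001  0.    ]
z cmd 0.0630 act 0.0635 dF [-3.2  1.2 12.2] xy [0.0002 0.0001]
(np.float64(0.06347007796320302), array([-3.21955051,  1.19831458, 12.21102447]))
```

```bash
python3 - <<'E'
from h import *
arm.grip(.08); st('rel'); p=np.array(arm.current_ee_pos()); arm.move_l([p[0],p[1],.2],feed=.2)
arm.move_to([.40,.08,.22],down0([.4,.08,.22],45))
snap('scene','s10'); snap('top','t10'); st()
E
python3 v.py 10 240 230 250 210 75
```

```text
rel t 33.5 p [0.5255 0.1323 0.0629] F [-0.1  0.2 -1.1] w 0.0796
 t 35.2 p [0.4007 0.0802 0.2196] F [-0.9 -0.4 -0.7] w 0.0801
```

View pics/z10.png

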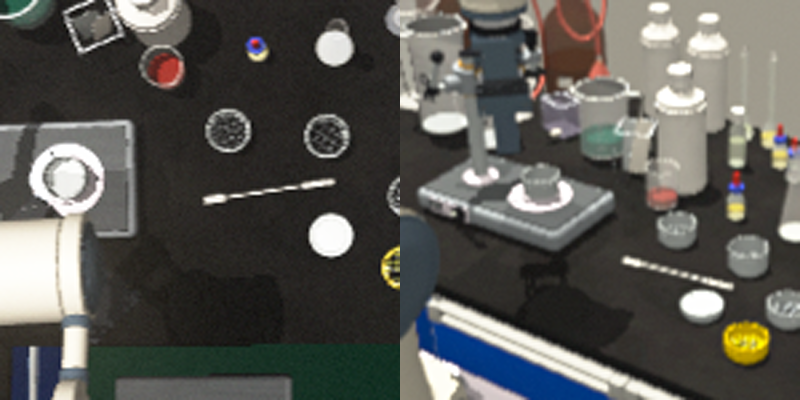

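View pics/t10.png

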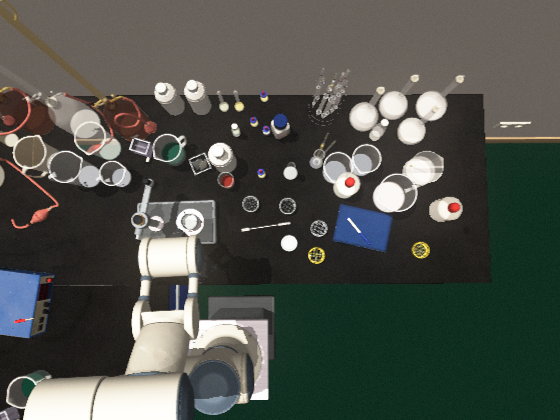

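```bash
cat > meas2.py <<'E'
import sys
from h import *
np.set_printoptions(precision=4,suppress=True)
th=np.linspace(0,2*np.pi,60)
def ext(c,h,cam):
    pts=[(c[0]+.031*np.cos(t),c[1]+.031*np.sin(t),z) for t in th for z in (.006,h)]+[(c[0]+.0272*np.cos(t),c[1]+.0272*np.sin(t),0) for t in th]
    q=np.array([proj(cam,p) for p in pts]); return np.r_[q.min(0),q.max(0)]
def loc(a,t,h):
    k=blob(a,t); e=np.r_[k.min(0),k.max(0)]
    p=onplane('top',(e[0]+e[2])/2,(e[1]+e[3])/2,h)
    for _ in range(4):
        pe=ext(p,h,'top'); d=e-pe
        p=p+np.r_[onplane('top',*(pe[:2]+[(d[0]+d[2])/2,(d[1]+d[3])/2]),h)[:2]-onplane('top',*pe[:2],h)[:2],0]
    return p[:2]
if __name__=='__main__':
    n=sys.argv[1]
    a=cv2.imread(f'pics/t{n}.png')[...,::-1]; s=cv2.imread(f'pics/s{n}.png')[...,::-1]
    red=(s[...,0].astype(int)-s[...,1]>25); s=s.copy(); s[red]=0
    for nm,t in [('p0',(251,204)),('p1',(287,206)),('p2',(319,228)),('lid',(289,243)),('yel',(317,255))]:
        p=loc(a,t,.034); u=proj('scene',[p[0],p[1],.015])-[.4,1.3]
        # vertical silhouette at the part's centre column, by luminance profile
        g=s.max(2).astype(float); col=cv2.getRectSubPix(s.max(2).astype(np.float32),(7,44),(float(u[0]),float(u[1]))).max(1) if 0 else cv2.getRectSubPix(s.max(2).astype(np.float32),(7,44),(float(u[0]),float(u[1]))).mean(1)
        y=np.arange(44)-21.5+u[1]
        print(nm,p,'u',u); print('   ',' '.join('%d:%d'%(round(yy),v) for yy,v in zip(y,col) if abs(yy-u[1])<17))
        for h in (.018,.028,.034,.04):
            q=loc(a,t,h); e=ext(q,h,'scene'); print('     h',h,q,'pred v',e[1]-1.35,e[3]-1.35)
E
python3 meas2.py 10
```

```text
p0 [ 0.5977 -0.0954] u [278.4594 220.9915]
    204:162 205:127 206:83 207:51 208:27 209:17 210:32 211:60 212:64 213:79 214:121 215:137 216:133 217:133 218:142 219:151 220:152 221:157 222:150 223:134 224:131 225:131 226:119 227:83 228:52 229:51 230:55 231:56 232:55 233:54 234:62 235:99 236:146 237:142
     h 0.018 [ 0.5987 -0.0947] pred v 216.64100316702658 226.96277831593846
     h 0.028 [ 0.5981 -0.0951] pred v 214.79547646486895 227.05030929799028
     h 0.034 [ 0.5977 -0.0954] pred v 213.68315248248447 227.10309433265712
     h 0.04 [ 0.5973 -0.0956] pred v 212.5670463517114 227.15608060855442
p1 [ 0.5885 -0.2383] u [305.2229 231.435 ]
    215:100 216:88 217:60 218:47 219:50 220:54 221:53 222:60 223:112 224:146 225:136 226:134 227:134 228:133 229:144 230:170 231:170 232:140 233:137 234:134 235:134 236:135 237:132 238:105 239:52 240:47 241:57 242:58 243:58 244:58 245:57 246:58 247:57 248:55
     h 0.018 [ 0.5895 -0.2386] pred v 226.8271298391631 237.81564901382404
     h 0.028 [ 0.5889 -0.2384] pred v 224.8960391497081 237.86557309398427
     h 0.034 [ 0.5885 -0.2383] pred v 223.73
[... 1187 characters left out ...]
 pred v 239.89976670649233 255.3196811348802
     h 0.04 [ 0.4446 -0.2439] pred v 238.6562819802698 255.32079543237816
yel [ 0.3975 -0.3481] u [304.319  262.8778]
    246:56 247:55 248:54 249:53 250:52 251:52 252:52 253:51 254:62 255:71 256:34 257:0 258:0 259:0 260:67 261:198 262:221 263:202 264:186 265:107 266:0 267:0 268:0 269:15 270:57 271:67 272:41 273:48 274:53 275:55 276:56 277:56 278:56 279:56
     h 0.018 [ 0.3973 -0.349 ] pred v 257.4132554457723 270.5521592880778
     h 0.028 [ 0.3974 -0.3485] pred v 255.23522267790148 270.4900636162353
     h 0.034 [ 0.3975 -0.3481] pred v 253.9223315779378 270.45269130819963
     h 0.04 [ 0.3975 -0.3478] pred v 252.6048592430768 270.4152323045517
```

```bash
cat >> h.py <<'E'
S=np.array([.5255,.1323])
def place(zorig,off,R=None):
    """carry gripped part over the seat; zorig seated origin, off TCP-origin"""
    zt=zorig+off
    p=np.array(arm.current_ee_pos()); zc=max(.18,zt+.06); arm.move_l([p[0],p[1],zc],feed=.25)
    R=down0([S[0],S[1],zc],2)
    arm.move_to([S[0],S[1],zc],R); arm.move_l([S[0],S[1],zt+.02],feed=.15)
    return insert(S,zt,0,zt+.0085)
def leave(z=.24):
    arm.grip(.08); st('rel'); p=np.array(arm.current_ee_pos()); arm.move_l([p[0],p[1],max(p[2]+.09,.2)],feed=.2)
E
python3 - <<'E'
from h import *
center([.5011,-.3597],.012,[45,135],op=.074)
st(); z0=arm.current_ee_pos()[2]; print(place(.051+.032,.0125))
snap('scene','s11'); snap('top','t11')
E
python3 v.py 11 190 222 215 190
```

```text
pinch 45 t 39.0 p [ 0.5014 -0.3599  0.0126] F [-0.8  1.2  7. ] w 0.0605
pinch 135 t 42.6 p [ 0.5014 -0.36    0.0127] F [-0.4  1.3  6.9] w 0.0618
 t 42.6 p [ 0.5014 -0.36    0.0127] F [-0.4  1.3  6.9] w 0.0618
z cmd 0.1025 act 0.1026 dF [ 0.7  0.8 -0.1] xy [0. 0.]
z cmd 0.1010 act 0.1009 dF [0.4 0.9 0.2] xy [-0.0001 -0.    ]
z cmd 0.0995 act 0.0994 dF [-0.2  0.4  0.4] xy [-0.0001 -0.    ]
z cmd 0.0980 act 0.0979 dF [ 1.   1.4 -1.1] xy [-0.0001 -0.    ]
z cmd 0.0965 act 0.0964 dF [ 0.2  1.2 -0.3] xy [-0.0001 -0.    ]
z cmd 0.0950 act 0.0955 dF [-2.4 -0.5 10.5] xy [0.0002 0.    ]
z cmd 0.0935 act 0.0949 dF [-6.5  0.6 29.9] xy [0.0002 0.0002]
(np.float64(0.09487775846580543), array([-6.49318078,  0.55602805, 29.8737578 ]))
```

View pics/z11.png

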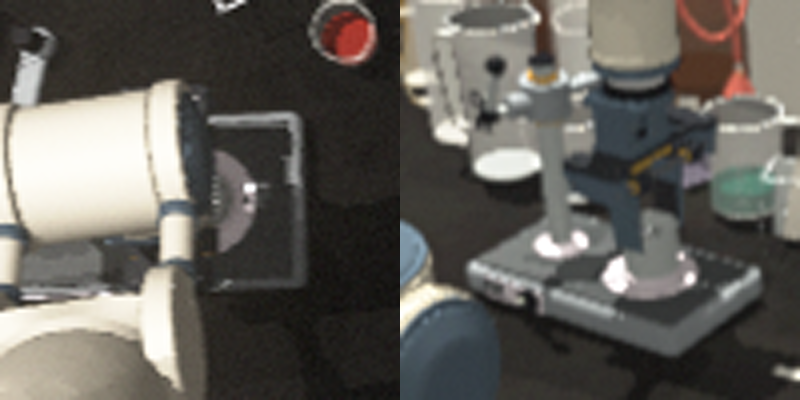

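```bash
sed -i 's/if f\[2\]>12/if f[2]>8/' h.py; python3 - <<'E'
from h import *
from meas2 import loc
leave(); arm.move_to([.40,.08,.22],down0([.4,.08,.22],45))
snap('scene','s12'); a=snap('top','t12')
m=loc(a,(251,204),.034); c=loc(a,(287,206),.04); l=loc(a,(289,243),.018); print(m,c,l)
E
python3 v.py 12 240 225 250 210 75
```

```text
rel t 48.5 p [0.5255 0.1323 0.0934] F [-0.6  0.1 -0.3] w 0.0801
[ 0.5977 -0.0954] [ 0.5882 -0.2382] [ 0.4446 -0.2444]
```

View pics/z12.png

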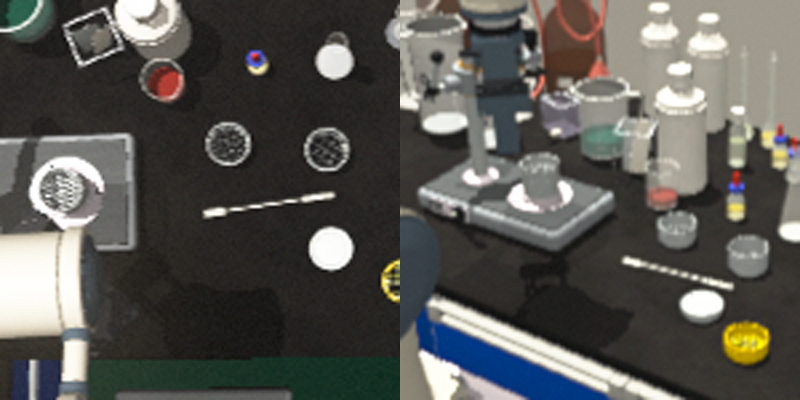

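```bash
python3 - <<'E'
from h import *
from meas2 import loc
center([.5977,-.0954],.012,[45,135],op=.074)
r=place(.105,.0125); print(r)
if abs(r[0]-.1175)<.0015:
    leave(); arm.move_to([.40,.08,.24],down0([.4,.08,.24],45))
    snap('scene','s13'); a=snap('top','t13')
    print(loc(a,(287,206),.04),loc(a,(289,243),.018))
E
python3 v.py 13 240 225 250 210 75
```

```text
pinch 45 t 53.3 p [ 0.5981 -0.0955  0.0126] F [-0.5  0.7  6.5] w 0.0607
pinch 135 t 56.9 p [ 0.5981 -0.0955  0.0126] F [-0.2  0.4  6.6] w 0.0617
z cmd 0.1245 act 0.1246 dF [-1.3  0.2 -1.9] xy [0. 0.]
z cmd 0.1230 act 0.1229 dF [-1.3 -0.7 -1.2] xy [-0.0001 -0.    ]
z cmd 0.1215 act 0.1214 dF [-0.7  0.5 -0.8] xy [-0.0001 -0.    ]
z cmd 0.1200 act 0.1199 dF [-0.4 -0.5 -0.6] xy [-0.0001 -0.    ]
z cmd 0.1185 act 0.1184 dF [-2.1 -0.2 -0.2] xy [-0.0001 -0.    ]
z cmd 0.1170 act 0.1175 dF [-3.4  0.2 10.2] xy [0.0002 0.0001]
(np.float64(0.11750908559149432), array([-3.4299,  0.222 , 10.2126]))
rel t 61.5 p [0.5255 0.1323 0.1169] F [-0.9 -0.1 -0.7] w 0.0799
[ 0.5885 -0.2378] [ 0.4449 -0.2444]
```

View pics/z13.png

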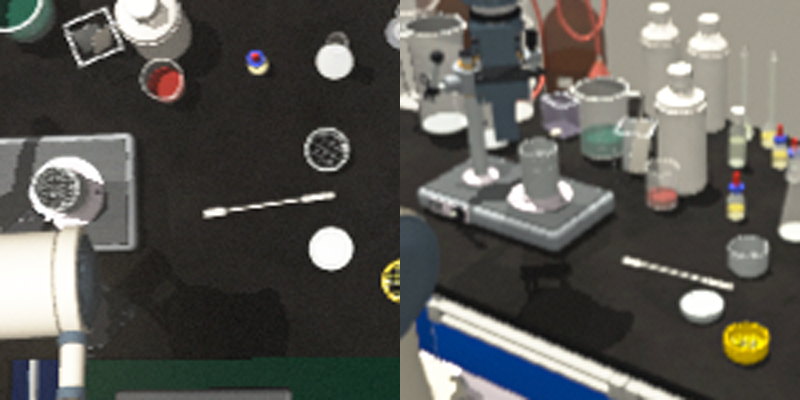

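```bash
python3 - <<'E'
from h import *
from meas2 import loc
center([.5884,-.2381],.012,[45,135],op=.074)
r=place(.133,.0125); print(r)
if abs(r[0]-.1455)<.0015:
    leave(); arm.move_to([.40,.08,.27],down0([.4,.08,.27],45))
    snap('scene','s14'); a=snap('top','t14')
    print(loc(a,(289,243),.018))
E
python3 v.py 14 240 225 250 210 75
```

```text
pinch 45 t 66.5 p [ 0.5888 -0.2383  0.0127] F [-0.5  0.8  6.7] w 0.0616
pinch 135 t 70.1 p [ 0.5887 -0.2382  0.0127] F [-0.4  0.6  7.2] w 0.0614
z cmd 0.1525 act 0.1526 dF [-0.2 -0.2 -0.9] xy [-0.  0.]
z cmd 0.1510 act 0.1509 dF [ 0.9 -0.3 -0.6] xy [-0.0001 -0.    ]
z cmd 0.1495 act 0.1494 dF [ 0.9  0.1 -1.3] xy [-0. -0.]
z cmd 0.1480 act 0.1479 dF [ 0.6 -0.1  0. ] xy [-0.0001  0.    ]
z cmd 0.1465 act 0.1464 dF [ 0.8 -0.4 -0.2] xy [-0.0001 -0.    ]
z cmd 0.1450 act 0.1455 dF [-1.6  0.4  9.1] xy [0.0002 0.0001]
(np.float64(0.14553005565945165), array([-1.6165,  0.4375,  9.0814]))
rel t 75.2 p [0.5255 0.1323 0.1449] F [ 0.2 -0.   0.2] w 0.0797
[ 0.4446 -0.2444]
```

View pics/z14.png

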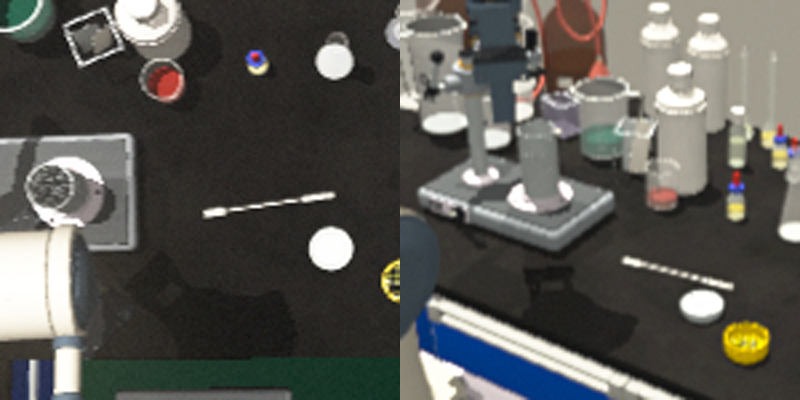

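```bash
python3 - <<'E'
from h import *
center([.4446,-.2444],.008,[45,135],op=.074)
st(); p=np.array(arm.current_ee_pos()); arm.move_l(p+[0,0,.08],feed=.15); st('lift')
r=place(.167,.0085); print(r)
if abs(r[0]-.1755)<.0015:
    leave(); arm.move_to([.40,.08,.29],down0([.4,.08,.29],45))
    snap('scene','s15'); a=snap('top','t15')
E
python3 v.py 15 200 225 220 190 50
```

```text
pinch 45 t 80.2 p [ 0.4449 -0.2446  0.0086] F [ 0.6 -0.4  6.8] w 0.0607
pinch 135 t 83.8 p [ 0.4448 -0.2446  0.0085] F [-0.   0.8  6.9] w 0.0611
 t 83.8 p [ 0.4448 -0.2446  0.0085] F [-0.   0.8  6.9] w 0.0611
lift t 84.5 p [ 0.4445 -0.2444  0.088 ] F [ 0.4 -0.7 -1.6] w 0.0609
z cmd 0.1825 act 0.1826 dF [0.7 0.5 0. ] xy [-0.  0.]
z cmd 0.1810 act 0.1809 dF [0.6 0.2 0.7] xy [-0.0001 -0.    ]
z cmd 0.1795 act 0.1794 dF [ 0.1 -0.2 -0.4] xy [-0.0001 -0.    ]
z cmd 0.1780 act 0.1779 dF [-0.1  0.4  0.9] xy [-0.  0.]
z cmd 0.1765 act 0.1764 dF [0.  0.3 0.6] xy [-0.0001 -0.    ]
z cmd 0.1750 act 0.1754 dF [-1.1  1.3  8.4] xy [0.0003 0.0001]
(np.float64(0.17540541196230808), array([-1.06347614,  1.29503276,  8.44166994]))
rel t 89.5 p [0.5255 0.1323 0.1749] F [-0.4 -1.  -0.3] w 0.0801
```

View pics/z15.png

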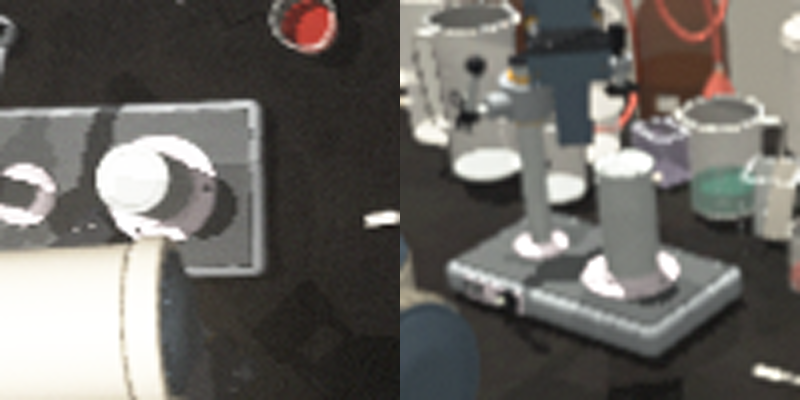

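```bash
python3 - <<'E'
from h import *
im=cv2.imread('pics/s8.png'); x0,y0=200,140
cv2.imwrite('pics/footz.png',cv2.convertScaleAbs(cv2.resize(im[140:185,200:250],None,fx=14,fy=14,interpolation=cv2.INTER_CUBIC),alpha=1.5,beta=20))
for z in (.19,.195,.2,.205,.285): 
    q=[proj('scene',[.6443+.02*np.cos(t),.2385+.02*np.sin(t),z]) for t in np.linspace(0,6.28,40)]; q=np.array(q)-[.45,1.35]
    print(z,(proj('scene',[.6443,.2385,z])-[.45,1.35]+.5-[200,140])*14,'bbox',((q.min(0)+.5-[200,140])*14).round(),((q.max(0)+.5-[200,140])*14).round())
E
```

```text
0.19 [344.45051701 346.06114753] bbox [284. 322.] [405. 370.]
0.195 [343.34363605 332.18981504] bbox [282. 308.] [404. 356.]
0.2 [342.23397573 318.28365182] bbox [281. 295.] [403. 342.]
0.205 [341.12152557 304.3425265 ] bbox [280. 281.] [402. 328.]
0.285 [322.93414253  76.41987959] bbox [261.  54.] [385.  99.]
```

View pics/footz.png

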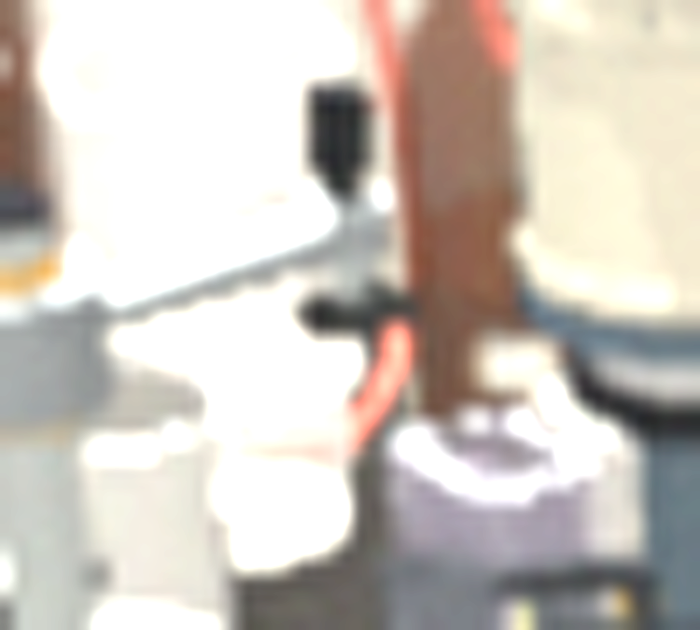

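```bash
python3 - <<'E'
from h import *
C=np.array([.5198,.2628]); h=np.array([.6473,.2383]); d=(h-C)/np.linalg.norm(h-C)
R=tool([-d[1],d[0],0],[0,0,-1]); P=np.r_[h,.2491]
Q,j=best(P+[0,0,.1],R); print(j)
arm.move_l([.40,.08,.34],feed=.25)
arm.move_to(P+[0,0,.1],Q); arm.grip(.06); arm.move_l(P+[0,0,.04],feed=.2); snap('scene','s16'); snap('top','t16')
arm.move_l(P,feed=.1); st(); arm.grip(.012); st('closed')
snap('scene','s17')
E
cp pics/t16.png pics/t17.png; python3 v.py 17 180 220 220 170
```

```text
[ 1.52540616e+01  2.93164599e+01  5.44123896e+01 -2.54444375e-14
  9.62711505e+01 -6.38687452e+01]
 t 94.1 p [0.6476 0.2384 0.2497] F [ 1.1 -0.   0.9] w 0.0599
closed t 94.8 p [0.6473 0.2383 0.2491] F [-0.3  0.2  0.7] w 0.0197
```

View pics/z17.png

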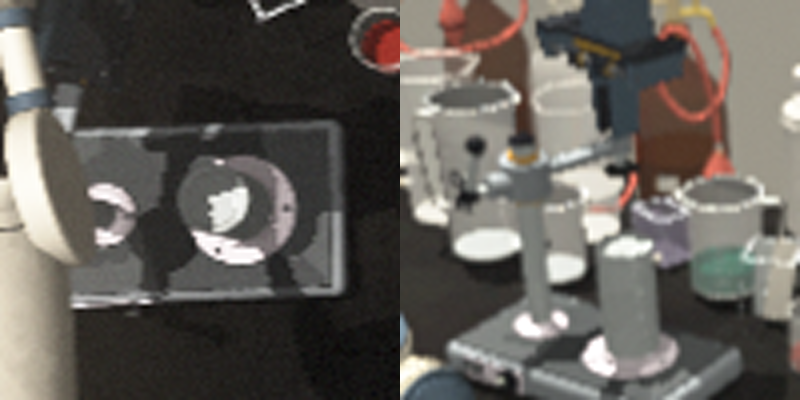

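```bash
python3 - <<'E'
from h import *
C=np.array([.5198,.2628,0]); p0=np.array(arm.current_ee_pos()); R0=np.array(arm.current_tool_rot())
a0=np.arctan2(p0[1]-C[1],p0[0]-C[0]); a1=np.arctan2(S[1]-C[1],S[0]-C[0]); print(a0,a1,np.hypot(*(p0-C)[:2]))
ok=True
for a in np.linspace(0,a1-a0,11)[1:]:
    c,s=np.cos(a),np.sin(a); Z=np.array([[c,-s,0],[s,c,0],[0,0,1]])
    arm.move_l(C+Z@(p0-C),Z@R0,feed=.1); st('%.2f'%a)
    if np.linalg.norm(arm.current_force())>25: print('STOP'); ok=False; break
snap('scene','s18'); snap('top','t18')
E
python3 v.py 18 180 220 220 170
```

```text
-0.190183732503224 -1.5271459102567722 0.1298736146229381
-0.13 t 95.2 p [0.6428 0.2214 0.2492] F [-1.   0.6 -0.1] w 0.0192
-0.27 t 95.5 p [0.6363 0.2058 0.2491] F [-1.5  0.  -0.1] w 0.0197
-0.40 t 95.8 p [0.6277 0.191  0.2492] F [-1.6  1.6  0. ] w 0.0196
-0.53 t 96.2 p [0.6172 0.1773 0.2491] F [-3.1  1.1 -0.3] w 0.0196
-0.67 t 96.5 p [0.6048 0.1651 0.2491] F [-3.5  3.2 -0.8] w 0.0196
-0.80 t 96.8 p [0.591  0.1547 0.2491] F [-4.4  3.7 -0.6] w 0.0194
-0.94 t 97.1 p [0.576  0.1462 0.2492] F [-2.9  4.5 -1.8] w 0.0192
-1.07 t 97.5 p [0.56   0.1399 0.2492] F [-2.5  5.5 -1. ] w 0.0196
-1.20 t 97.8 p [0.5433 0.1357 0.2493] F [-2.1  4.5 -1.1] w 0.0194
-1.34 t 98.1 p [0.5263 0.1337 0.2493] F [-1.8  5.2 -2. ] w 0.0195
```

View pics/z18.png

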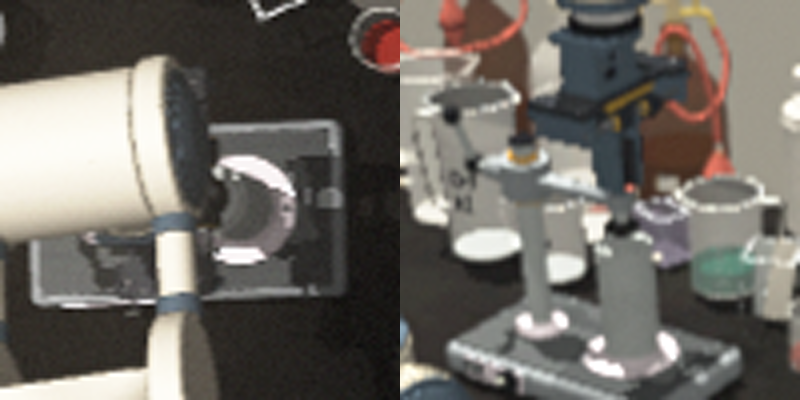

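```bash
python3 - <<'E'
from h import *
p0=np.array(arm.current_ee_pos()); p=p0.copy()
for i in range(18):
    p[2]-=.0015; arm.move_l(p,feed=.03); f=np.array(arm.current_force()); print('%.4f'%p[2],np.round(arm.current_ee_pos(),4),np.round(f,1),flush=True)
    if f[2]>16: break
snap('scene','s19'); snap('top','t19')
E
python3 v.py 19 180 220 220 170
```

```text
0.2477 [0.5273 0.1337 0.2478] [-1.5 -2.3  2.4]
0.2462 [0.5268 0.1337 0.2463] [ 0.4 -3.4  3.3]
0.2447 [0.5265 0.1337 0.2447] [ 0.3 -3.5  3.3]
0.2432 [0.5264 0.1337 0.2431] [-0.5 -4.   4.3]
0.2417 [0.5264 0.1337 0.2416] [-0.5 -4.5  2.3]
0.2402 [0.5264 0.1337 0.2401] [-1.1 -4.4  2.9]
0.2387 [0.5265 0.1338 0.2387] [-0.2 -5.1  3.6]
0.2372 [0.5265 0.1337 0.2372] [-1.  -5.6  3.2]
0.2357 [0.5265 0.1338 0.2357] [-0.5 -5.2  3.2]
0.2342 [0.5267 0.1339 0.2347] [-2.3 -3.6  9.1]
0.2327 [0.5272 0.134  0.2344] [-4.9 -4.8 26.3]
```

View pics/z19.png

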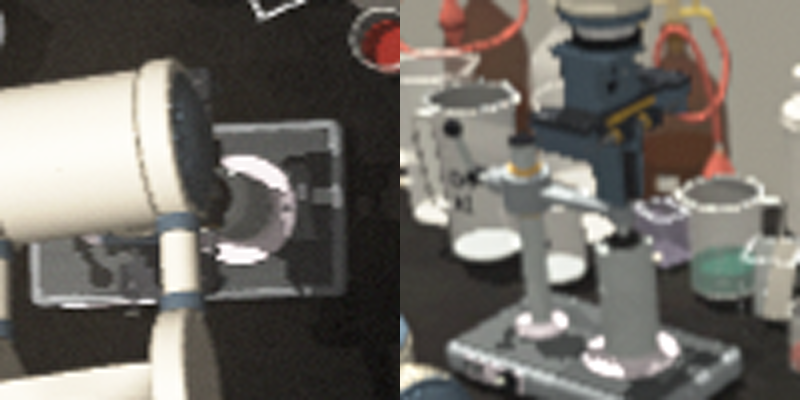

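```bash
cat > lev.py <<'E'
from h import *
C=np.array([.5198,.2628,0]); da=np.radians(-4.0); dz=.0551
c,s=np.cos(da),np.sin(da); Z=np.array([[c,-s,0],[s,c,0],[0,0,1]])
ys=np.array([-.008,.075,0]); ys/=np.linalg.norm(ys); xs=np.array([ys[1],-ys[0],0])
p0=C+Z@(np.array([.4478,.3287,.1624])-C)+[0,0,dz]; ys=Z@ys; xs=Z@xs
RL=tool(ys,[np.sin(.26),0,-np.cos(.26)])
def at(th): return p0+.07*((1-np.cos(th))*xs+np.sin(th)*np.array([0,0,1]))
E
python3 - <<'E'
from lev import *
p=np.array(arm.current_ee_pos()); arm.move_l(p+[0,0,.0012],feed=.02); st('unload'); arm.grip(.05); st('rel')
arm.move_l(p+[0,0,.12],feed=.2)
q=at(1.2); z=RL[:,2]; print(q)
Q,j=best(q-z*.12,RL); print(j)
arm.move_l([.45,.2,.38],feed=.3)
arm.move_to(q-z*.12,Q); arm.grip(.05); st()
snap('scene','s20'); snap('top','t20')
E
python3 v.py 20 150 220 210 170
```

```text
unload t 101.4 p [0.5269 0.1341 0.2352] F [-1.6 -2.  -1.2] w 0.0195
rel t 102.0 p [0.5272 0.134  0.2356] F [-1.1 -0.1  1. ] w 0.0501
[0.49717765 0.3351886  0.28274274]
[ 34.51415568  10.49074743  77.43145212  -8.05327002  79.53225482
 -56.98074975]
 t 104.6 p [0.4666 0.3336 0.3986] F [ 0.3 -0.3 -0.5] w 0.0501
```

View pics/z20.png

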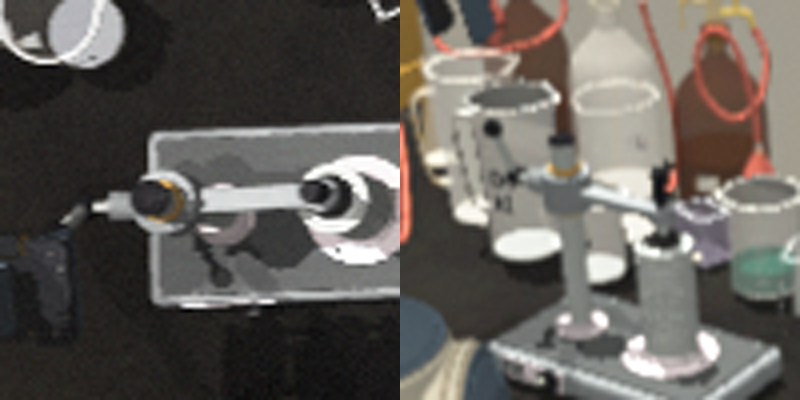

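```bash
python3 - <<'E'
from lev import *
for th in (1.0,1.1,1.2,1.3): b=at(th)-RL[:,2]*.013; print(th,b,(proj('scene',b)-[.45,1.35]))
im=cv2.imread('pics/s20.png')[140:170,170:200]; cv2.imwrite('pics/ballz.png',cv2.convertScaleAbs(cv2.resize(im,None,fx=16,fy=16,interpolation=2),alpha=1.3))
E
```

```text
1.0 [0.48139205 0.33461293 0.28896659] [181.0220984  151.04565644]
1.1 [0.48745745 0.33483412 0.29244814] [181.89966156 149.85271524]
1.2 [0.49383989 0.33506688 0.29530636] [182.84254484 148.77436536]
1.3 [0.50047561 0.33530887 0.29751269] [183.84018668 147.82164146]
```

View pics/ballz.png

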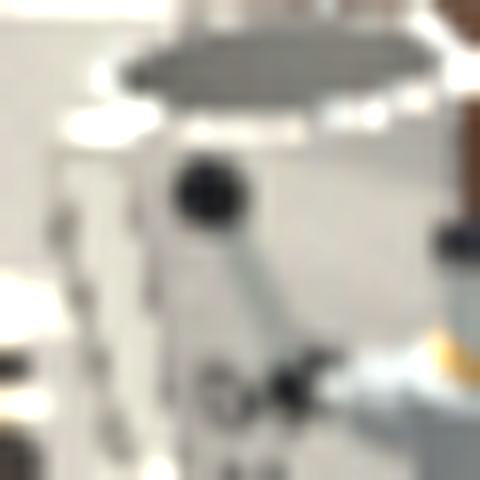

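```bash
python3 - <<'E'
from lev import *
print('coltop',proj('scene',[C[0],C[1],.283]))
print('coltop top',proj('top',[C[0],C[1],.283]))
print('axis',proj('scene',at(0)-RL[:,2]*.013+.07*xs), proj('top',at(0)-RL[:,2]*.013+.07*xs))
print('lidtop',proj('scene',[S[0],S[1],.185]))
im=cv2.imread('pics/s20.png')[145:185,190:240]; cv2.imwrite('pics/a.png',cv2.convertScaleAbs(cv2.resize(im,None,fx=14,fy=14,interpolation=2),alpha=1.3))
im=cv2.imread('pics/t20.png')[205:240,115:170]; cv2.imwrite('pics/b.png',cv2.convertScaleAbs(cv2.resize(im,None,fx=14,fy=14,interpolation=2),alpha=1.3))
E
```

```text
coltop [199.99627115 154.29685972]
coltop top [136.22343361 219.51512793]
axis [189.00130015 161.96643576] [119.46925761 220.84372654]
lidtop [225.59306517 181.23569001]
```

View pics/a.png

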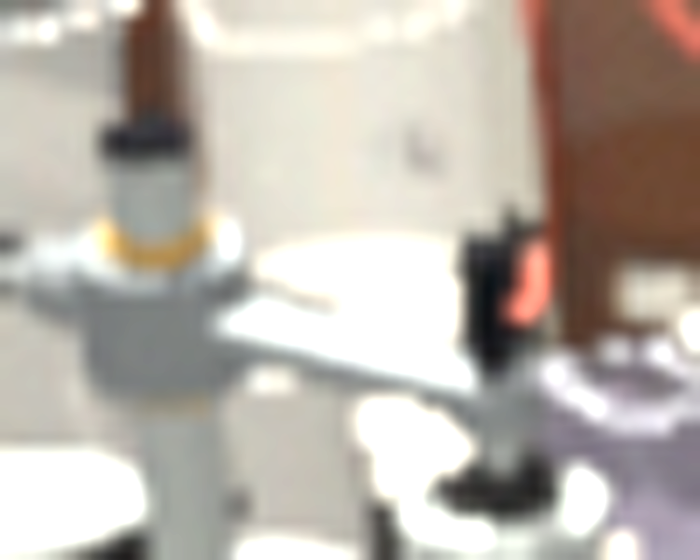

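View pics/b.png

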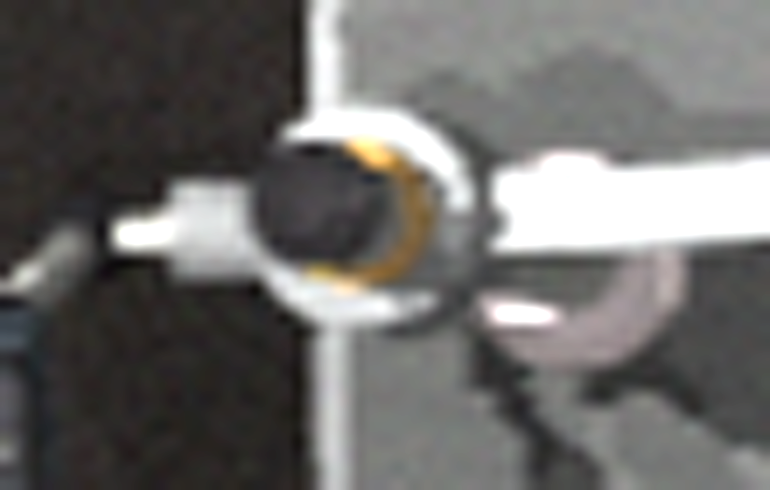

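```bash
python3 - <<'E'
from lev import *
q=at(1.12); z=RL[:,2]
arm.move_l(q-z*.05,feed=.2); arm.move_l(q,feed=.08); st('at'); arm.grip(.012); st('closed')
E
```

```text
at t 106.0 p [0.4922 0.3351 0.281 ] F [-0.3  1.4  0.6] w 0.0499
closed t 106.6 p [0.4921 0.3355 0.2808] F [-1.5  5.   1.1] w 0.0199
```

```bash
python3 - <<'E'
from lev import *
o=ys*.001
for th in (1.0,.85,.7,.55,.4,.3,.2,.1,.05):
    arm.move_l(at(th)+o,feed=.06); st('%.2f'%th)
    if np.linalg.norm(arm.current_force())>35: print('STOP');break
snap('scene','s21'); snap('top','t21')
E
python3 v.py 21 150 220 210 170
```

```text
1.00 t 106.9 p [0.4842 0.3356 0.2762] F [-0.9  1.2  2.4] w 0.0205
0.85 t 107.2 p [0.476  0.3353 0.2698] F [-0.7  0.4  1.9] w 0.0200
0.70 t 107.5 p [0.4689 0.3351 0.2625] F [-0.7  1.8  0.8] w 0.0201
0.55 t 107.9 p [0.4628 0.335  0.2541] F [-1.8  2.7  1.6] w 0.0204
0.40 t 108.2 p [0.4581 0.3348 0.2448] F [-1.8  2.1  2.2] w 0.0200
0.30 t 108.5 p [0.4557 0.3348 0.2382] F [-3.8  4.1  2.1] w 0.0202
0.20 t 108.7 p [0.4539 0.3347 0.2313] F [-4.   3.3  1.8] w 0.0199
0.10 t 109.0 p [0.4528 0.3346 0.2244] F [-3.6  3.4  1.8] w 0.0200
0.05 t 109.2 p [0.4525 0.3346 0.2209] F [-4.2  2.7  1.3] w 0.0200
```

View pics/z21.png

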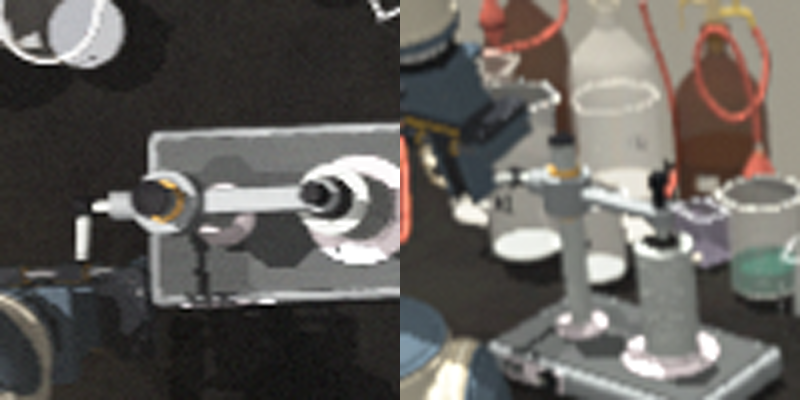

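```bash
python3 - <<'E'
from lev import *
o=ys*.0007; p=at(.05)+o
for i in range(20):
    p=p-[0.0002,0,.0015]; arm.move_l(p,feed=.04); st('%d'%i)
    f=np.array(arm.current_force())
    if f[2]>22 or np.linalg.norm(f)>35: break
snap('scene','s22'); snap('top','t22')
E
python3 v.py 22 150 220 210 170
```

```text
0 t 109.6 p [0.4524 0.3344 0.2196] F [-4.2  4.8  0.8] w 0.0201
1 t 109.8 p [0.4523 0.3344 0.2181] F [-4.7  4.   1.7] w 0.0204
2 t 110.1 p [0.4521 0.3344 0.2166] F [-4.3  4.6  2.3] w 0.0201
3 t 110.3 p [0.452  0.3344 0.2152] F [-3.4  3.3  1.2] w 0.0201
4 t 110.6 p [0.4519 0.3344 0.2136] F [-2.5  4.   2.5] w 0.0202
5 t 110.8 p [0.4516 0.3343 0.212 ] F [-0.3  2.6  2. ] w 0.0197
6 t 111.1 p [0.4514 0.3342 0.2105] F [1.2 0.8 0.7] w 0.0201
7 t 111.3 p [0.4512 0.3342 0.209 ] F [2.7 0.4 1.4] w 0.0202
8 t 111.6 p [0.4511 0.3343 0.2077] F [ 4.4 -0.5  4.3] w 0.0198
9 t 111.8 p [0.4511 0.3343 0.2063] F [ 4.1 -0.9  6.5] w 0.0204
10 t 112.1 p [0.451  0.3343 0.205 ] F [ 4.4 -1.9  7.6] w 0.0202
11 t 112.3 p [0.451  0.3344 0.2036] F [ 5.7 -2.8  7.5] w 0.0200
12 t 112.6 p [0.4509 0.3344 0.2022] F [ 4.6 -2.8  7.2] w 0.0204
13 t 112.8 p [0.4508 0.3344 0.2008] F [ 6.5 -2.9  9.4] w 0.0200
14 t 113.1 p [0.4508 0.3345 0.1994] F [ 5.7 -4.  10.6] w 0.0201
15 t 113.3 p [0.4508 0.3344 0.1981] F [ 8.3 -4.7 11.6] w 0.0196
16 t 113.6 p [0.4506 0.3344 0.1965] F [ 8.8 -4.5 11. ] w 0.0204
17 t 113.8 p [0.4507 0.3345 0.1953] F [ 8.6 -5.1 13.5] w 0.0200
18 t 114.1 p [0.4507 0.3345 0.1939] F [ 9.7 -6.1 14.2] w 0.0203
19 t 114.3 p [0.4507 0.3345 0.1926] F [ 9.5 -6.7 16.8] w 0.0201
```

View pics/z22.png

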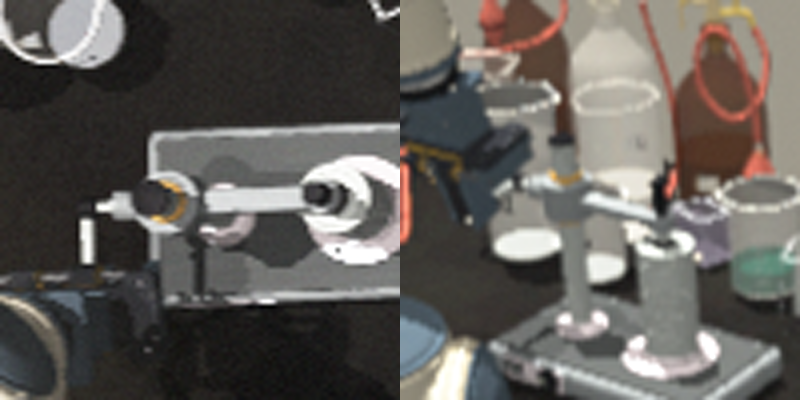

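```bash
python3 - <<'E'
from lev import *
arm.grip(.055); st('rel'); p=np.array(arm.current_ee_pos())
arm.move_l(p-RL[:,2]*.1,feed=.2); p=np.array(arm.current_ee_pos()); arm.move_to([.38,.05,.33],down0([.38,.05,.33],90)); st()
snap('scene','s23'); snap('top','t23')
E
python3 v.py 23 155 215 210 170 40
```

```text
rel t 115.1 p [0.4485 0.3342 0.1909] F [0.1 1.6 0.4] w 0.0548
 t 118.0 p [0.38   0.0501 0.3298] F [-0.3  0.2 -0.2] w 0.0549
```

View pics/z23.png

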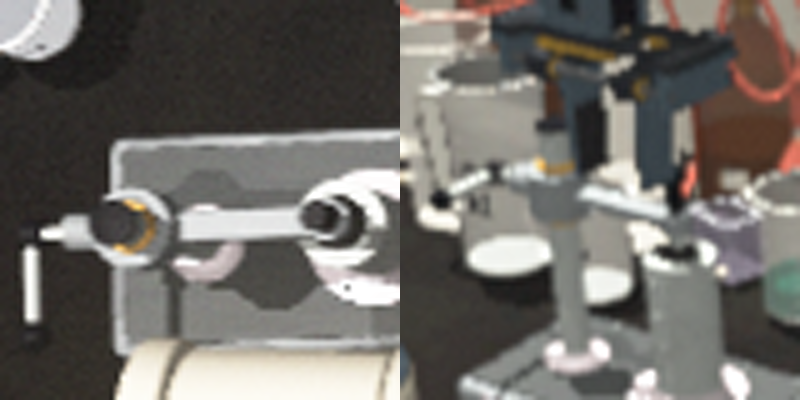

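```bash
python3 - <<'E'
from lev import *
im=cv2.imread('pics/s23.png')[150:180,170:210]; cv2.imwrite('pics/c.png',cv2.convertScaleAbs(cv2.resize(im,None,fx=18,fy=18,interpolation=2),alpha=1.3))
im=cv2.imread('pics/s23.png')[155:200,210:250]; cv2.imwrite('pics/d.png',cv2.convertScaleAbs(cv2.resize(im,None,fx=14,fy=14,interpolation=2),alpha=1.0))
A=at(0)-RL[:,2]*.013+.07*xs
print(A)
for z in (A[2]-.006,A[2]):
  for th in (0,.1,.2,.3,.4):
    A2=np.array([A[0],A[1],z]); b=A2-.07*np.cos(th)*xs+[0,0,.07*np.sin(th)]
    print(z,th,'axis s',proj('scene',A2),'ball s',proj('scene',b),'ball t',proj('top',b))
E
```

```text
[0.51918808 0.33599127 0.23006362]
0.22406362112729442 0 axis s [189.15448283 163.19956009] ball s [178.14427387 168.64063775] ball t [120.37127138 241.49169016]
0.22406362112729442 0.1 axis s [189.15448283 163.19956009] ball s [177.99687526 167.14521399] ball t [119.65860899 241.35056636]
0.22406362112729442 0.2 axis s [189.15448283 163.19956009] ball s [177.96404459 165.60441088] ball t [118.94380287 241.00182836]
0.22406362112729442 0.3 axis s [189.15448283 163.19956009] ball s [178.04662806 164.03489742] ball t [118.23423663 240.44632218]
0.22406362112729442 0.4 axis s [189.15448283 163.19956009] ball s [178.24410009 162.4538078 ] ball t [117.53742981 239.6871893 ]
0.23006362112729442 0 axis s [189.00130015 161.96643576] ball s [177.96908258 167.38090603] ball t [119.76104425 241.45934622]
0.23006362112729442 0.1 axis s [189.00130015 161.96643576] ball s [177.82114563 165.88091298] ball t [119.04284407 241.31752602]
0.23006362112729442 0.2 axis s [189.00130015 161.96643576] ball s [177.78801234 164.33583806] ball t [118.32249226 240.96727509]
0.23006362112729442 0.3 axis s [189.00130015 161.96643576] ball s [177.87053406 162.76240034] ball t [117.60743079 240.40943385]
0.23006362112729442 0.4 axis s [189.00130015 161.96643576] ball s [178.06818715 161.1777806 ] ball t [116.90523927 239.64714803]
```

View pics/c.png

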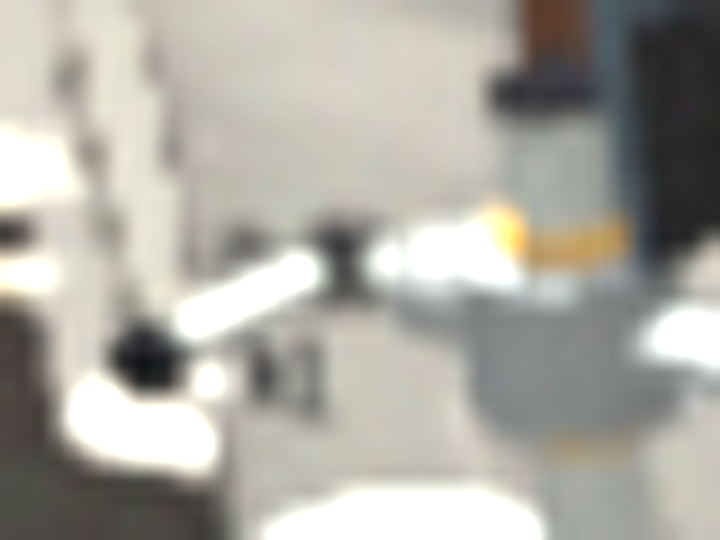

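View pics/d.png

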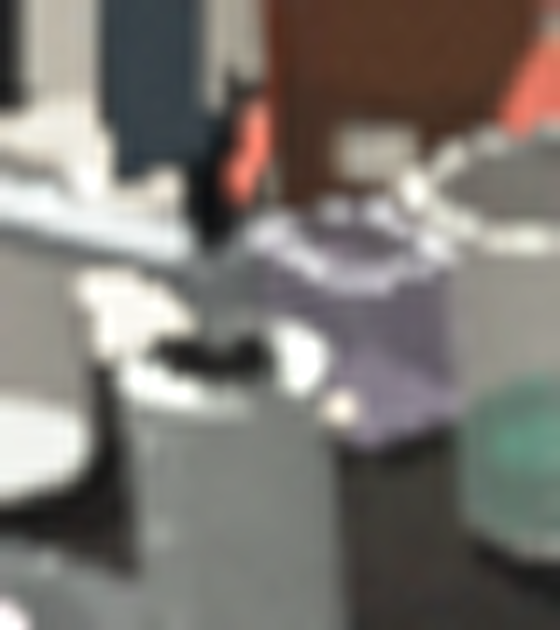

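```bash
python3 - <<'E'
from lev import *
print('handle top pred',proj('top',[S[0],S[1],.27]),'lid',proj('top',[S[0],S[1],.185]))
a=cv2.imread('pics/t23.png'); cv2.imwrite('pics/e.png',cv2.resize(a[198:245,160:215],None,fx=12,fy=12,interpolation=2))
cv2.imwrite('pics/s23z.png',cv2.resize(cv2.imread('pics/s23.png')[140:280,170:350],None,fx=4,fy=4,interpolation=2))
E
```

```text
handle top pred [176.91212785 217.84948196] lid [182.2674931  219.54996441]
```

View pics/e.png

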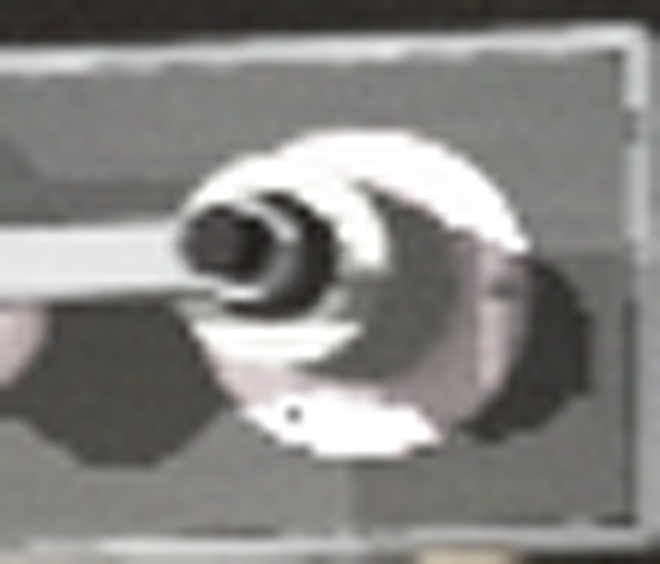

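View pics/s23z.png

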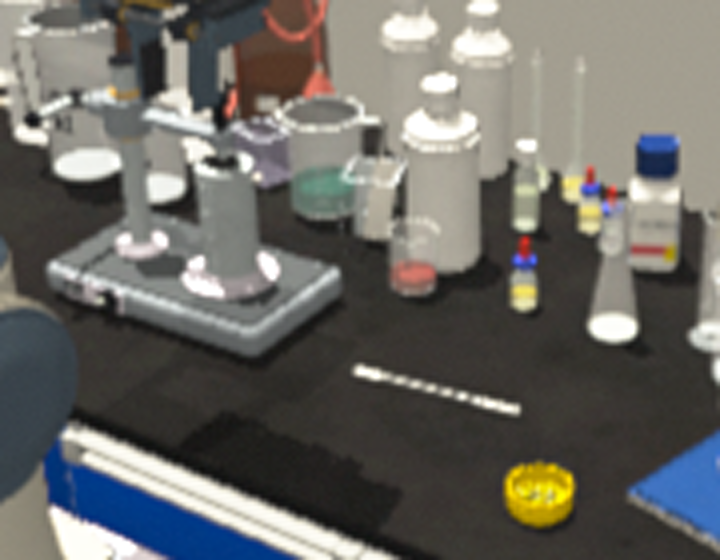

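```bash
python3 - <<'E'
from h import *
st('before'); arm.sign_off(); print('handed in')
E
```

```text
before t 118.1 p [0.38   0.0502 0.3299] F [ 0.4 -0.8  0.1] w 0.0549
the job is handed in; nothing more can be done
handed in
```

I completed the run and handed it in at 118 s of the 210 s allowed. No verdict is reported, so everything below rests on my own checks.

**What I did:**
- I loosened the screw by its lever, raised the collar 70 mm and swung the arm aside to about 1.3 rad.
- I stacked pan, fine, medium, coarse and lid in the ring. Each part was centred with two crossed pinches before lifting.
- The lid had been knocked about 3 cm aside early in the run, so I found it again in a new picture.
- I swung the arm back, lowered the foot onto the lid and pushed the lever down.

**What the checks showed:**
- **Stack:** every part met resistance within about 0.1 mm of the height expected for full seating. The last top picture shows the lid centre within about 1 pixel (4 mm) of the seat.
- **Foot:** it met the lid at the expected height. In the last pictures it sits within a few millimetres of the lid's centre. I could not measure the remaining gap directly; from the arm's readings after release I put it under 1 mm.
- **Lever:** in both views it lies level, at about 0 to 0.1 rad. The push had risen steadily to about 17 N.
- **Other things:** the spatula, the small beaker and dropper bottle, and the yellow look-alike appear untouched, and the robot stood clear at the end.

**Where a check disagreed:** I had to push the lever about 25 mm lower than calculated before it felt tight. The picture put the screw's axis about 10 mm lower than I had assumed. I did not trace the rest, and took the lever's angle from the pictures instead.

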